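Clamp a batch of hub blanks in the drilling fixture

TASK

Clamp all the aluminium hub blanks that stand on the bench for drilling, leaving the oil bottle, screwdriver and brush alone. First wind the jack's crank back anticlockwise to its start and loosen the thumb screw of the stop collar. Only then slide the collar away from the jack, set all the blanks flange down in one row in the channel between jack foot and collar, slide the collar up to the row without jamming the row against the foot, tighten the thumb screw to its stop, and last crank the jack clockwise until its foot meets the row and the crank load rises clearly; stop there, before the foot's spring is fully squeezed.

Things in the scene. Friction and masses are not known exactly. Their poses are not given: they have to be found in the camera images.
- row (a point): Middle of the floor of the fixture's channel, 8 mm above the bench (the fixture is fixed; its place and yaw vary). y runs along the channel from the jack to the far end of the collar's bar, z up, x away from the robot at yaw 0. The channel is 50 mm wide (x -25 to +25 mm), between rails 8 mm thick and 12 mm high above the floor, from y = -92 to +158 mm.
- fixture: The steel fixture; origin on the bench 8 mm under row, same axes. A square steel bar, 19 mm wide, its top (toothed, a notch every 9 mm) 45 mm above the bench, runs along y at x = +65 mm from y = -90 to +165 mm between two end posts 48 mm high. The grey jack housing, 70 mm wide in x and 66 mm high, fills y = -203 to -117 mm.
- collar_face (a point): Centre of the stop face of the dark steel stop collar, 7 mm above the channel floor, axes as row; the face looks to -y (at the jack). The collar (40 mm wide in x, 24 mm long) rides on the bar, its centre 12 mm to +y of the face; its arm, 16 mm thick along y, top 44 mm above the bench, reaches over the rail into the channel and ends in a stop block 36 mm wide in x.
- collar (a joint): Slide of the collar along the bar in m: 0 nearest the jack (face at row y = -55 mm), grows along +y to 0.18 (face at row y = +125 mm). Screw loose: slides with about 2 N, may be dragged by the screw head or pushed. Screw tight: held by the screw's point in a notch, after slipping up to 9 mm until it drops in. It starts near the jack, with too little room for the blanks.
- screw_head (a point): Centre of the steel thumb screw's head: a flat upright bar 36 mm long (own x axis), 10 mm thick (own y), 22 mm high (62 to 84 mm above the bench), on top of the collar above the toothed bar (row x = +65 mm, 12 mm to +y of the face). It turns about the vertical through its centre. The collar's top is 55 mm above the bench.
- screw (a joint): Turn of the quick-acting thumb screw in rad: 0 = tight (stop), grows anticlockwise seen from above, 1.6 = fully loose (stop). It starts at 0 to 0.2, frees the collar above about 0.8, counts as loosened above 0.9 and as tight below 0.35. Turning takes 0.15 to 0.25 N m; it stays where it is left.
- crank_knob (a point): Centre of the upright black knob on the jack's crank, a freely spinning sleeve 18 mm in diameter and 36 mm high (81 to 117 mm above the bench), 45 mm from the crank's axis. The crank arm below it lies 72 to 80 mm above the bench.
- crank_axis (a point): Point on the crank's vertical axis at the height of the knob's centre (99 mm above the bench), over the jack housing (row x = 0, y = -160 mm).
- crank (a joint): Turn of the crank in rad, grows clockwise seen from above, 0 to 8. It starts wound out (5 to 7), from the last job. Each rad drives the jack's foot 5 mm along +y. Free cranking takes about 5 N at the knob; the jack holds where it is left.
- foot: The jack's foot, a steel pad 36 mm wide, 22 mm high, 10 mm thick that moves along +y in the channel; origin at the centre of the face that meets the row, 13 mm above the channel floor, at row y = -100 mm with the crank at 0. Sprung: rigid up to 6 N, then gives 1 mm per 2 N, at most 19 mm (44 N). The crank load at the knob rises by 1 N per 9 N on the foot.
- hub0_mid (a point): Centre of a loose aluminium hub blank, 21 mm above its underside, z up. Square flange 44 x 44 x 14 mm at the bottom, on it a square boss 30 x 30 mm, 28 mm high, sides parallel to the flange and to its own x and y; 42 mm high in all, 0.14 kg; a quarter turn looks the same. Two to four blanks are present, on the bench between robot and fixture.
- hub1_mid (a point): Centre of a loose aluminium hub blank, 21 mm above its underside, z up. Square flange 44 x 44 x 14 mm at the bottom, on it a square boss 30 x 30 mm, 28 mm high, sides parallel to the flange and to its own x and y; 42 mm high in all, 0.14 kg; a quarter turn looks the same. Two to four blanks are present, on the bench between robot and fixture.
- hub2_mid (a point): Centre of a loose aluminium hub blank, 21 mm above its underside, z up. Square flange 44 x 44 x 14 mm at the bottom, on it a square boss 30 x 30 mm, 28 mm high, sides parallel to the flange and to its own x and y; 42 mm high in all, 0.14 kg; a quarter turn looks the same. Two to four blanks are present, on the bench between robot and fixture.
- hub3_mid (a point): Centre of a loose aluminium hub blank, 21 mm above its underside, z up. Square flange 44 x 44 x 14 mm at the bottom, on it a square boss 30 x 30 mm, 28 mm high, sides parallel to the flange and to its own x and y; 42 mm high in all, 0.14 kg; a quarter turn looks the same. Two to four blanks are present, on the bench between robot and fixture.
- oil: White oil bottle, 56 mm in diameter, 150 mm high, origin at its underside; leave alone.
- driver: Screwdriver lying on the bench, origin under its middle; leave alone.
- brush: Brush lying on the bench, origin under its middle; leave alone.
There are look-alikes about, which are no part of the job. Leave any brown or turquoise look-alike of the part that bears hub1_mid alone.

How it is judged (in metres and radians):
On the way, in this order (a step that is already met when the one before it is completed fails the run):
1. thumb screw loosened while the collar is still where it was (within 15 mm) (value of joint screw above 0.9 rad and distance of collar_face from where it was at the start of the episode below 0.015 m), for 0.1 s.
2. all blanks in the channel between foot and collar, screw still loose and jack wound back (crank below 1.5 rad) (x of hub0_mid in the frame of row between -0.007 and 0.007 m and z of hub0_mid in the frame of row between 0.016 and 0.026 m and angle between each of hub0_mid, hub1_mid, hub2_mid, hub3_mid's own z axis and vertical below 0.12 rad and y of each of hub0_mid, hub1_mid, hub2_mid, hub3_mid in the frame of row above -0.1 m and y of each of hub0_mid, hub1_mid, hub2_mid, hub3_mid in the frame of collar_face below -0.015 m and x of hub1_mid in the frame of row between -0.007 and 0.007 m and z of hub1_mid in the frame of row between 0.016 and 0.026 m and x of hub2_mid in the frame of row between -0.007 and 0.007 m and z of hub2_mid in the frame of row between 0.016 and 0.026 m and x of hub3_mid in the frame of row between -0.007 and 0.007 m and z of hub3_mid in the frame of row between 0.016 and 0.026 m and value of joint screw above 0.8 rad and value of joint crank below 1.5 rad), for 0.2 s.
3. thumb screw tight with the blanks in the row and the foot not yet pressing (under 7 N) (x of hub0_mid in the frame of row between -0.007 and 0.007 m and z of hub0_mid in the frame of row between 0.016 and 0.026 m and angle between each of hub0_mid, hub1_mid, hub2_mid, hub3_mid's own z axis and vertical below 0.12 rad and y of each of hub0_mid, hub1_mid, hub2_mid, hub3_mid in the frame of row above -0.1 m and y of each of hub0_mid, hub1_mid, hub2_mid, hub3_mid in the frame of collar_face below -0.015 m and x of hub1_mid in the frame of row between -0.007 and 0.007 m and z of hub1_mid in the frame of row between 0.016 and 0.026 m and x of hub2_mid in the frame of row between -0.007 and 0.007 m and z of hub2_mid in the frame of row between 0.016 and 0.026 m and x of hub3_mid in the frame of row between -0.007 and 0.007 m and z of hub3_mid in the frame of row between 0.016 and 0.026 m and value of joint screw below 0.35 rad and contact force between foot and anything else below 7 N), for 0.2 s.
At the end, for the whole second after the job is handed in: Every blank stands flange down on the channel floor (within 7 mm of the channel's middle line, 5 mm in height, tilted less than 0.12 rad) between the foot and the collar, the thumb screw is tight (below 0.35 rad), and the foot presses on the row with 8 to 46 N (x of hub0_mid in the frame of row between -0.007 and 0.007 m and z of hub0_mid in the frame of row between 0.016 and 0.026 m and angle between each of hub0_mid, hub1_mid, hub2_mid, hub3_mid's own z axis and vertical below 0.12 rad and y of each of hub0_mid, hub1_mid, hub2_mid, hub3_mid in the frame of row above -0.1 m and y of each of hub0_mid, hub1_mid, hub2_mid, hub3_mid in the frame of collar_face below -0.015 m and x of hub1_mid in the frame of row between -0.007 and 0.007 m and z of hub1_mid in the frame of row between 0.016 and 0.026 m and x of hub2_mid in the frame of row between -0.007 and 0.007 m and z of hub2_mid in the frame of row between 0.016 and 0.026 m and x of hub3_mid in the frame of row between -0.007 and 0.007 m and z of hub3_mid in the frame of row between 0.016 and 0.026 m and value of joint screw below 0.35 rad and contact force between foot and anything else between 8 and 46 N); the robot touches nothing.
It fails at once if the foot jammed with more than 60 N (contact force between foot and anything else above 60 N).
It fails at once if the oil bottle moved by more than 30 mm (distance of oil from where it was at the start of the episode above 0.03 m).
It fails at once if the screwdriver moved by more than 30 mm (distance of driver from where it was at the start of the episode above 0.03 m).
It fails at once if the brush moved by more than 30 mm (distance of brush from where it was at the start of the episode above 0.03 m).
Of hub0, hub1, hub2, hub3 only 2 to 4 are there at a start; the rules pass over those that are not, and their reading is None.
At some moment in a run one of hub0, hub1, hub2, hub3 may be knocked a few centimetres aside while the robot is not near it.
Once in a run the grip may slacken for a moment while it holds something.
It also fails if it takes over 210 s, if anything falls off the work surface, if the arm or the gripper's body presses on something with over 40 N, if the wrist force passes 120 N, or if a joint passes its speed limit or range.

ROBOT

A 7-joint arm with a two-finger parallel gripper is mounted at the origin on the work surface. World frame = base frame: x ahead of the robot, y to its left, z up, the work surface at z = 0. Lengths are in mm, angles in rad, forces in N, time in s.
With the tool pointing down it reaches from about 425 to 1025 mm from the base axis. Payload 3.6 kg.
Tool frame: the origin (TCP) lies midway between the tips of the shut fingers; the grasp point (between the pads) lies 19 mm behind it; x points along the fingers, y is the direction in which the jaws open and shut, and the axes are right-handed (so a half turn about x gives the same grasp; the last joint's range is limited). The gripper opens to 85 mm and grips with 20 to 120 N. Pads are 22 mm wide; open, the fingers measure 114 mm over their backs; the gripper's body (76 mm by 85 mm) begins 54 mm behind the grasp point. The pads swing forward as they close: fully open they stand 13 mm farther back than shut.
Start: joints at [1.185, 0.591, 0.048, 1.609, -0.033, 0.943, -0.034], TCP at [208.566, -694.356, 193.102] pointing down, gripper open.
Joint ranges: [-2.69, 2.69], [-0.47, 2.24], [-1.27, 1.36], [0.19, 2.51], [-1.53, 4.68], [0.08, 2.07], [-3.09, 3.09]. Speed limits (rad/s): [2.57, 2.57, 3.14, 3.14, 3.14, 3.14, 3.14].

INTERFACE

Orientations are given as a unit quaternion [x, y, z, w].
In Python, from plant import robot gives the robot as it stands. The module is installed in compiled form; this text tells all that it offers.
- The arm moves only by the tool servo_tool, never from a script. Its arguments are lists of equal length, an entry for each row: "dp": the shift along the tool's x, y, z as a fraction of full scale, a list of three; "spin": the turn about the tool's x as a fraction of full scale. A call has 1 to 12 rows; each row shifts and turns the commanded pose from where the row before left it, along the tool's axes as they then stand; what a row does not reach is not made up. Full scale, the value 1, is 0.08 m for a shift and 90 degrees for a turn. A row lasts 1/10 s, in which the tool goes at most 50 mm and 8.59 degrees, less where a joint would pass 70% of its speed; a pose out of reach is approached as far as the arm can. A call with a number of a shift or a turn outside -1 to 1 is refused whole. A call with a gripper value outside its range is refused whole. "hand" is the opening, from 0 (shut) to 1 (fully open), set as the call begins (left out, the last holds). The fingers move at their own pace and stop on an object; "newtons" is the grip in N (left out, the last holds). Time passes only in rows, so rows that do not move let the fingers close. It gives the time, the measured TCP pose, the force and the opening at its end, in the units of the state.
- robot.read_state(): the state, without advancing time (a new reading comes with each control period).
- robot.get_image(name): name is "side" or "top"; returns a dict with "img" (480x640x3 uint8, blue, green, red), "K" (3x3 intrinsics, pixels), "R" (3x3) and "t" (3): a world point X has camera coordinates R X + t. Camera axes: x right, y down, z forward; pixel columns grow to the right and rows downward; lengths in mm; the calibration is good to about 2 mm. A picture is of the moment at which its call begins. There is no depth.
- robot.finish_job(): hands the job in, once; it reports no verdict.
Trained networks look in a picture, given as the dict that the camera call returned (one of the last four; its "shot" number tells which), for a name from the list of things; names that differ only in an ending like _2 or _b are one class to them, and where a whole thing is asked for, a point or a joint stands for the part that bears it (a point fixed in the world has none). Each returns a list of dicts, best first, with "conf" (0 to 1); they miss things now and then, are a little off and sometimes report something else, mostly with a low value. They report only what shows in the picture. A call takes as long as a camera call. They do not tell look-alikes from the thing itself.
- robot.outline_of(picture, thing): "region" (480x640 bool, what is visible of it) and "box" ([centre column, centre row, width, height] in pixels, round what is visible of it).
- robot.pinpoint(picture, thing): "position" ([column, row] in pixels: a listed point, or the origin of a listed thing).
The state is a dict: "time_s": time; "qpos": joint angles; "qd": joint speeds; "joint_torque": joint torques, N m; "tcp_pos": TCP position; "tcp_rot": TCP orientation; "wrist_force": force on the tool from outside, world axes, zero at the start; "moment": the same for the moment, N m; "width": finger opening in mm.
Only numpy, scipy, OpenCV 4.12 (cv2) and the standard library are available. Lean on these libraries where they do the work, as an engineer would, in place of code of your own. Each camera call takes 0.05 s, during which the arm holds its last target. There are 200 camera calls.

## Working session

There is one attempt and no reset: what is moved stays moved. The work goes in short steps, Python scripts to look and compute and a tool call to move; the robot and the scene stay as the last step left them, time stands still between calls to the robot, and variables do not carry over. Pictures are saved under pics/ and viewed, about 12 in all and at most 16, crops included, and the job is handed in when it is done.

Besides the shell and the picture viewer there is one more tool, called after ">>>" as a command line: name --pt "numbers of a row" for each row, then --argument value for the rest. servo_tool: Moves the arm, as the interface text tells. Shift numbers are shares of 0.08 m and turn numbers shares of 90 degrees, none past 1 either way. Its arguments: {"type":"object","properties":{"dp":{"type":"array"},"spin":{"type":"array"},"hand":{"type":"number"},"newtons":{"type":"number"}},"required":["dp","spin"]}

```bash
mkdir -p pics; cat > h.py <<'E'
import numpy as np, cv2
from plant import robot
from scipy.spatial.transform import Rotation as Ro
def px2w(p,uv,z):
    K,R,t=map(np.array,(p["K"],p["R"],p["t"]));t=t.ravel()
    d=R.T@np.linalg.inv(K)@np.array([uv[0],uv[1],1.]);c=-R.T@t
    return c+d*(z-c[2])/d[2]
def w2px(p,X):
    K,R,t=map(np.array,(p["K"],p["R"],p["t"]));q=K@(R@np.array(X,float)+t.ravel());return q[:2]/q[2]
def tri(p1,a,p2,b):
    A=[];B=[]
    for p,uv in((p1,a),(p2,b)):
        K,R,t=map(np.array,(p["K"],p["R"],p["t"]));P=K@np.c_[R,t.ravel()]
        for i in(0,1):
            r=P[i]-uv[i]*P[2];A.append(r[:3]);B.append(-r[3])
    return np.linalg.lstsq(np.array(A),np.array(B),rcond=None)[0]
def st():
    s=robot.read_state();r=Ro.from_quat(s["tcp_rot"]).as_matrix()
    print("t",round(s["time_s"],2),"tcp",np.round(s["tcp_pos"],1),"w",np.round(s["width"],1),"F",np.round(s["wrist_force"],1),"M",np.round(s["moment"],2),"q7",np.round(s["qpos"],2))
    print(np.round(r,3).tolist());return s
E
python3 - <<'E'
from h import *
st()
P={n:robot.get_image(n) for n in("top","side")}
for n,p in P.items():
    cv2.imwrite(f"pics/{n}0.png",p["img"])
    print(n,"cam",np.round(-np.array(p["R"]).T@np.array(p["t"]).ravel()))
    for th,z in(("row",8),("collar_face",15),("screw_head",73),("crank_knob",99),("crank_axis",99),("hub0_mid",21),("oil",0),("driver",0),("brush",0)):
        for d in robot.pinpoint(p,th)[:7]:
            print(n,th,round(d["conf"],2),np.round(d["position"],1),np.round(px2w(p,d["position"],z),1))
E
```

```text
t 0.0 tcp [ 208.3 -693.5  192. ] w 85.4 F [0.1 0.4 0.2] M [ 0.04 -0.03  0.03] q7 [ 1.19  0.59  0.05  1.61 -0.03  0.94 -0.03]
[[-0.001, 0.288, -0.958], [0.002, -0.958, -0.288], [-1.0, -0.002, 0.0]]
top cam [ 233.  -25. 1072.]
top row 0.92 [332.2 185.2] [590.8 -20.2   8. ]
top row 0.38 [283.3 242.2] [435.6  79.2   8. ]
top collar_face 0.91 [347.2 183.8] [596.4 -56.   15. ]
top screw_head 0.44 [340.5 150.9] [654.5 -30.2  73. ]
top crank_knob 0.54 [427.7 174.2] [ 611.6 -230.3   99. ]
top crank_axis 0.59 [409.2 173.8] [ 607.6 -189.1   99. ]
top hub0_mid 0.86 [417.6 254.3] [ 442.5 -237.5   21. ]
top oil 0.94 [141.7 163.8] [592.  457.7   0. ]
top oil 0.42 [342.3 151.6] [684.  -35.2   0. ]
top driver 0.88 [144.5 264.5] [343.5 400.8   0. ]
top driver 0.59 [345.7 183.2] [602.7 -52.6   0. ]
top brush 0.75 [497.1 208.1] [ 583.8 -424.7    0. ]
side cam [ 308. -983. 1297.]
side row 0.98 [370.5 256.6] [599.3 -24.7   8. ]
side collar_face 0.76 [373.5 263.7] [601.1 -57.3  15. ]
side collar_face 0.39 [272.7 169.8] [341.2 389.1  15. ]
side screw_head 0.42 [393.3 245.1] [659.1 -41.4  73. ]
side crank_knob 0.78 [391.9 296.1] [ 608.  -230.2   99. ]
side crank_axis 0.77 [389.4 283.4] [ 610.6 -189.4   99. ]
side hub0_mid 0.81 [332.2 321.7] [ 447.6 -238.2   21. ]
side oil 0.76 [339.4 149.7] [589. 475.   0.]
side oil 0.28 [368.3 257.8] [593.5 -22.3   0. ]
side driver 0.76 [272.7 167.5] [342.6 416.7   0. ]
side brush 0.94 [400.5 385.2] [ 592.6 -435.6    0. ]
```

View pics/top0.png

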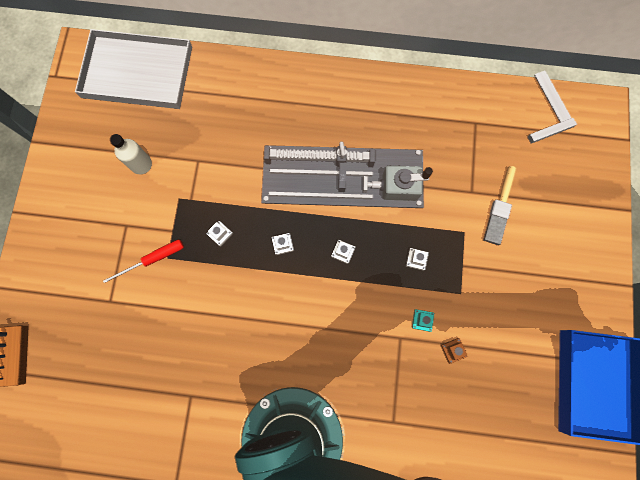

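View pics/side0.png

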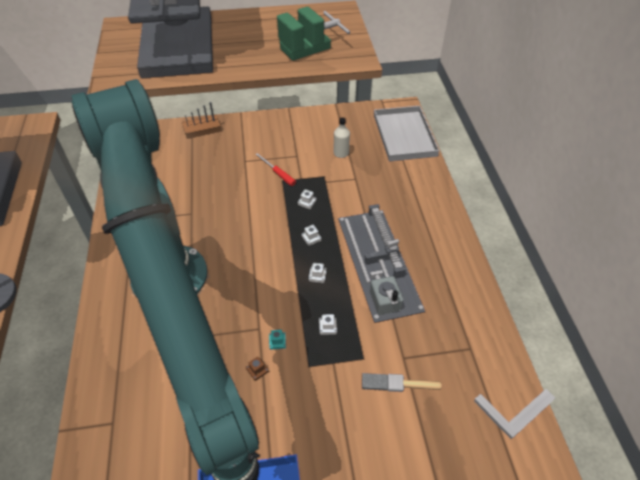

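```bash
cat >> h.py <<'E'
from scipy.optimize import minimize
from scipy.ndimage import map_coordinates
def box(x0,x1,y0,y1,z,):
    c=[(x0,y0),(x1,y0),(x1,y1),(x0,y1)];return [((*c[i],z),(*c[(i+1)%4],z)) for i in range(4)]
FIX=box(-35,35,-203,-117,66)+[((s*a,-92,20),(s*a,158,20)) for s in(-1,1) for a in(25,33)]+[((55.5,-90,45),(55.5,165,45)),((74.5,-90,45),(74.5,165,45))]+[((s*25,y,20),(s*33,y,20)) for s in(-1,1) for y in(-92,158)]
HUB=box(-22,22,-22,22,14)+box(-15,15,-15,15,42)
def pts(segs,n=40):
    t=np.linspace(0,1,n)[:,None];return np.vstack([np.array(a)*(1-t)+np.array(b)*t for a,b in segs])
def place(X,q):
    c,s=np.cos(q[2]),np.sin(q[2]);return np.c_[q[0]+c*X[:,0]-s*X[:,1],q[1]+s*X[:,0]+c*X[:,1],X[:,2]]
def proj(p,X):
    K,R,t=map(np.array,(p["K"],p["R"],p["t"]));q=(X@R.T+t.ravel())@K.T;return q[:,:2]/q[:,2:]
def grad(p,s):
    g=cv2.GaussianBlur(cv2.cvtColor(p["img"],cv2.COLOR_BGR2GRAY).astype(np.float32),(0,0),s)
    return np.hypot(cv2.Sobel(g,5,1,0),cv2.Sobel(g,5,0,1))**.7
def fit(ps,segs,q0,rng=(12,12,.12),n=300,seed=0,bz=0):
    X=pts(segs)+[0,0,bz];best=None
    for s in(1.6,0.8):
        G=[(p,grad(p,s)) for p in ps]
        f=lambda q:-sum(map_coordinates(g,proj(p,place(X,q))[:,::-1].T,order=1).mean() for p,g in G)
        if best is None:
            r=np.random.default_rng(seed);C=[np.array(q0)+r.uniform(-1,1,3)*rng for _ in range(n)]+[np.array(q0)]
            C=sorted(C,key=f)[:6]
        else: C=[best.x]
        best=min((minimize(f,c,method="Nelder-Mead",options=dict(initial_simplex=np.array([c,c+[2,0,0],c+[0,2,0],c+[0,0,.04]]))) for c in C),key=lambda r:r.fun)
    return best.x,-best.fun
E
cat > m.py <<'E'
from h import *
P={n:robot.get_image(n) for n in("top","side")}
q,s=fit(list(P.values()),FIX,(595,-22,.085));print("fix both",np.round(q,3),s)
for n in P: print(n,[np.round(v,3) for v in fit([P[n]],FIX,q,(5,5,.03))])
H=[]
for uv in((220,233),(283,243),(344,251),(418,259)):
    c=px2w(P["top"],uv,21)
    h,s=fit(list(P.values()),HUB,(c[0],c[1],0),(10,10,.8),600);H.append(h)
    print("hub",np.round(h,3),round(s,2),[np.round(fit([P[n]],HUB,h,(4,4,.1))[0],2).tolist() for n in P])
for th,z in(("collar_face",15),("screw_head",73),("crank_knob",99)):
    a=[robot.pinpoint(P[n],th) for n in P]
    print(th,[ [np.round(px2w(P[n],d["position"],z)[:2],1).tolist()+[round(d["conf"],2)] for d in l[:2]] for n,l in zip(P,a)])
out=[]
for n,(x,y,w,h) in (("top",(180,130,280,150)),("side",(270,170,170,180))):
    k=600/h if n=="side" else 2.8
    k=2.8
    im=cv2.resize(P[n]["img"][y:y+h,x:x+w],None,fx=k,fy=k,interpolation=cv2.INTER_CUBIC)
    for S,qq in [(FIX,q)]+[(HUB,v) for v in H]:
        for a,b in S:
            u=(proj(P[n],place(np.array([a,b],float),qq))-[x,y]+.5)*k
            cv2.line(im,*[tuple(int(v) for v in r) for r in u],(0,0,255),1)
    cv2.imwrite(f"pics/ov_{n}.png",im)
E
python3 m.py
```

```text
fix both [ 5.92148e+02 -2.53680e+01  8.70000e-02] 72.59225463867188
top [array([ 5.92074e+02, -2.53810e+01,  8.80000e-02]), np.float64(47.447)]
side [array([ 5.92498e+02, -2.57530e+01,  8.30000e-02]), np.float64(25.25)]
hub [438.938 234.329  -0.596] 103.55 [[438.92, 234.57, -0.61], [438.2, 232.35, -0.47]]
hub [4.32062e+02 8.10000e+01 3.59000e-01] 105.15 [[431.94, 81.41, 0.36], [432.6, 79.16, 0.24]]
hub [ 4.30867e+02 -6.40610e+01 -2.92000e-01] 104.05 [[430.95, -63.76, -0.29], [430.15, -65.47, -0.36]]
hub [ 4.34069e+02 -2.39408e+02 -1.22000e-01] 116.38 [[434.08, -239.13, -0.12], [434.55, -240.93, -0.04]]
collar_face [[[604.6, -62.4, 0.6], [651.3, -250.2, 0.49]], [[599.2, -57.8, 0.88]]]
screw_head [[[422.0, 74.5, 0.7], [657.8, -33.1, 0.61]], [[670.0, -25.5, 0.42]]]
crank_knob [[[615.1, -227.6, 0.58]], [[572.0, -157.1, 0.48], [428.8, -293.1, 0.24]]]
```

View pics/ov_top.png

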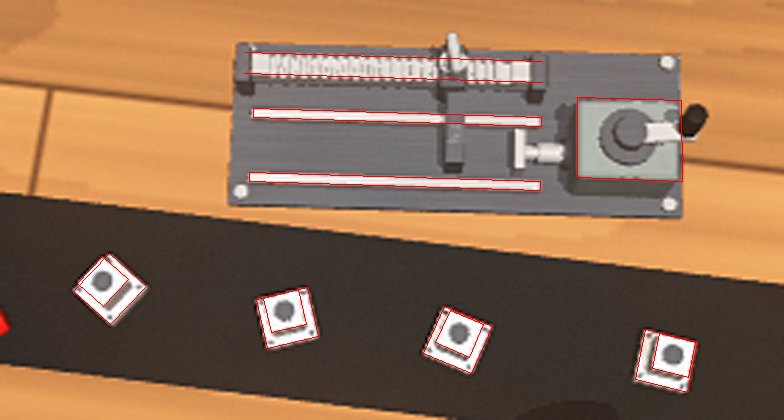

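```bash
cat >> h.py <<'E'
F=np.array([592.1,-25.4,.087])
def r2w(x,y): return place(np.array([[x,y,0.]]),F)[0][:2]
def w2r(X): 
    d=np.array(X[:2])-F[:2];c,s=np.cos(F[2]),np.sin(F[2]);return np.array([c*d[0]+s*d[1],-s*d[0]+c*d[1]])
def circ(r,z,n=48):
    a=np.linspace(0,2*np.pi,n+1);return [((r*np.cos(u),r*np.sin(u),z),(r*np.cos(v),r*np.sin(v),z)) for u,v in zip(a[:-1],a[1:])]
def fit1(ps,segs,q_of,grid):
    X=pts(segs,20);G=[(p,grad(p,.8)) for p in ps]
    s=[sum(map_coordinates(g,proj(p,place(X,q_of(v)))[:,::-1].T,order=1).mean() for p,g in G) for v in grid]
    i=np.argsort(s)[::-1][0];return grid[i],s[i]/np.mean(s)
def collar(ps):  # face y (row)
    S=[((-18,0,44),(18,0,44)),((-18,16,44),(18,16,44)),((-18,0,44),(-18,16,44)),((45,0,55),(85,0,55)),((45,24,55),(85,24,55))]
    return fit1(ps,S,lambda v:(*r2w(0,v),F[2]),np.arange(-58,126,.5))
def foot(ps):
    S=[((-18,0,32),(18,0,32)),((-18,-10,32),(18,-10,32)),((-18,0,32),(-18,-10,32)),((18,0,32),(18,-10,32))]
    return fit1(ps,S,lambda v:(*r2w(0,v),F[2]),np.arange(-102,-58,.25))
def knob(ps):  # direction angle in row frame of knob from axis (ccw)
    return fit1(ps,circ(9,117)+[((9*s,0,81),(9*s,0,117)) for s in()],lambda v:(*r2w(45*np.cos(v),-160+45*np.sin(v)),0),np.arange(-3.14,3.14,.02))
def screwyaw(ps,yc):  # world yaw of head long axis
    S=box(-18,18,-5,5,84);return fit1(ps,S,lambda v:(*r2w(65,yc+12),v),np.arange(-1.57,1.57,.02))
E
cat > k.py <<'E'
from h import *
P={n:robot.get_image(n) for n in("top","side")}
for ps in([P["top"]],[P["side"]],list(P.values())):
    c=collar(ps);print("collar",c,"foot",foot(ps),"knob",knob(ps),"screw",screwyaw(ps,c[0]))
E
python3 k.py; python3 - <<'E'
from h import *
p=robot.get_image("top");x,y,w,h=310,130,140,90
cv2.imwrite("pics/z1.png",cv2.resize(p["img"][y:y+h,x:x+w],None,fx=5.5,fy=5.5,interpolation=cv2.INTER_CUBIC))
E
```

```text
collar (np.float64(-25.5), np.float32(1.6885344)) foot (np.float64(-67.75), np.float32(1.6752638)) knob (np.float64(-1.4799999999999986), np.float32(2.1181524)) screw (np.float64(0.3300000000000016), np.float32(1.2976632))
collar (np.float64(-46.0), np.float32(1.6389129)) foot (np.float64(-70.5), np.float32(1.2156296)) knob (np.float64(-1.799999999999999), np.float32(2.0548515)) screw (np.float64(0.9300000000000022), np.float32(1.1415899))
collar (np.float64(-25.5), np.float32(1.6062471)) foot (np.float64(-68.5), np.float32(1.4412495)) knob (np.float64(-1.4999999999999987), np.float32(1.9491577)) screw (np.float64(0.3300000000000016), np.float32(1.2663072))
```

View pics/z1.png

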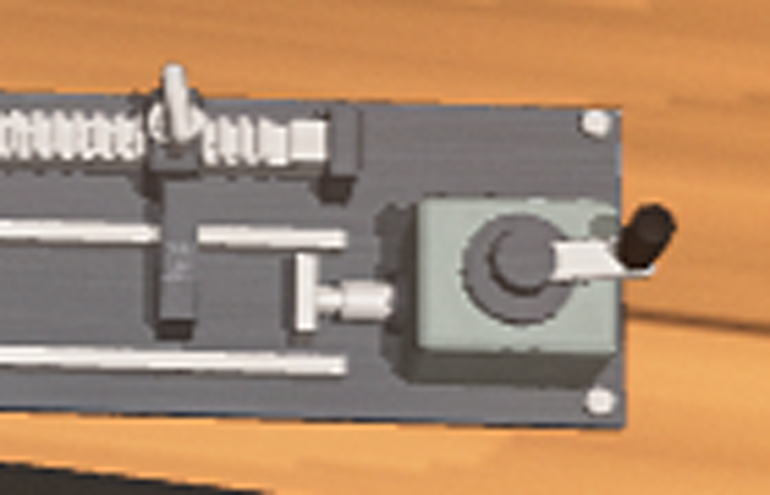

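```bash
cat >> h.py <<'E'
def plan(tgts,step=40,spins=None,start=None,dspin=0):
    """absolute TCP world waypoints -> rows (tool axes, share of 80 mm); prints rows, 3 decimals"""
    s=robot.read_state();r=Ro.from_quat(s["tcp_rot"]).as_matrix();p=np.array(s["tcp_pos"] if start is None else start,float)
    rows=[]
    for T in tgts:
        T=np.array(T,float);d=r.T@(T-p);n=max(1,int(np.ceil(np.linalg.norm(d)/step)))
        rows+= [np.round(d/n/80,3).tolist()]*n; p=T
    for i in range(0,len(rows),12): print(len(rows[i:i+12]),str(rows[i:i+12]).replace(" ",""))
E
python3 - <<'E'
from h import *
plan([(614,-229,160)],step=38)
E
```

```text
12 [[0.024,-0.242,-0.384],[0.024,-0.242,-0.384],[0.024,-0.242,-0.384],[0.024,-0.242,-0.384],[0.024,-0.242,-0.384],[0.024,-0.242,-0.384],[0.024,-0.242,-0.384],[0.024,-0.242,-0.384],[0.024,-0.242,-0.384],[0.024,-0.242,-0.384],[0.024,-0.242,-0.384],[0.024,-0.242,-0.384]]
5 [[0.024,-0.242,-0.384],[0.024,-0.242,-0.384],[0.024,-0.242,-0.384],[0.024,-0.242,-0.384],[0.024,-0.242,-0.384]]
```

>>> servo_tool --pt "0.024 -0.242 -0.384" --pt "0.024 -0.242 -0.384" --pt "0.024 -0.242 -0.384" --pt "0.024 -0.242 -0.384" --pt "0.024 -0.242 -0.384" --pt "0.024 -0.242 -0.384" --pt "0.024 -0.242 -0.384" --pt "0.024 -0.242 -0.384" --pt "0.024 -0.242 -0.384" --pt "0.024 -0.242 -0.384" --pt "0.024 -0.242 -0.384" --pt "0.024 -0.242 -0.384" --spin '[0, 0, 0, 0, 0, 0, 0, 0, 0, 0, 0, 0]' --hand 0.45 --newtons 50

```text
time_s: 2.75
tcp_pos: [495.8, -364.8, 170.2]
tcp_rot: [0.7, 0.103, -0.699, 0.103]
wrist_force: [0.1, 0.1, 0.2]
width: 38.2
```

>>> servo_tool --pt "0.024 -0.242 -0.384" --pt "0.024 -0.242 -0.384" --pt "0.024 -0.242 -0.384" --pt "0.024 -0.242 -0.384" --pt "0.024 -0.242 -0.384" --pt "0 0 0" --pt "0 0 0" --pt "0 0 0" --spin '[0, 0, 0, 0, 0, 0, 0, 0]'

```text
time_s: 3.55
tcp_pos: [613.0, -230.5, 160.5]
tcp_rot: [-0.699, -0.102, 0.7, -0.103]
wrist_force: [-0.1, 0.1, -0.3]
width: 38.7
```

```bash
python3 - <<'E'
from h import *
st();plan([(614,-229,160),(614,-229,90)],step=25)
p=robot.get_image("top");print(knob([p]),knob([robot.get_image("side")]))
E
```

```text
t 3.55 tcp [ 613.  -230.5  160.5] w 38.7 F [-0.1  0.1 -0.3] M [ 0.01 -0.04 -0.01] q7 [ 0.28  0.54  0.01  1.8  -0.01  0.8  -0.98]
[[-0.001, 0.286, -0.958], [-0.001, -0.958, -0.286], [-1.0, 0.001, 0.001]]
4 [[0.006,-0.014,-0.017],[0.292,-0.0,-0.0],[0.292,-0.0,-0.0],[0.292,-0.0,-0.0]]
(np.float64(1.9400000000000044), np.float32(2.1710694)) (np.float64(-1.799999999999999), np.float32(2.039854))
```

>>> servo_tool --pt "0 -0.014 -0.017" --pt "0.25 0 0" --pt "0.25 0 0" --pt "0.2 0 0" --pt "0.18 0 0" --pt "0 0 0" --pt "0 0 0" --spin '[0, 0, 0, 0, 0, 0, 0]'

```text
time_s: 4.35
tcp_pos: [615.1, -227.6, 89.9]
tcp_rot: [-0.7, -0.103, 0.7, -0.103]
wrist_force: [0.2, 0.4, -1.3]
width: 38.6
```

>>> servo_tool --pt "0 0 0" --pt "0 0 0" --pt "0 0 0" --pt "0 0 0" --pt "0 0 0" --pt "0 0 0" --spin '[0, 0, 0, 0, 0, 0]' --hand 0

```text
time_s: 4.95
tcp_pos: [615.1, -227.4, 90.1]
tcp_rot: [0.7, 0.103, -0.7, 0.103]
wrist_force: [0.2, 0.6, -0.2]
width: -0.3
```

```bash
python3 - <<'E'
from h import *
st()
E
```

```text
t 4.95 tcp [ 615.1 -227.4   90.1] w -0.3 F [ 0.2  0.6 -0.2] M [-0.03  0.02 -0.01] q7 [ 0.28  0.62  0.01  1.84 -0.01  0.67 -0.99]
[[0.0, 0.288, -0.958], [-0.0, -0.958, -0.288], [-1.0, 0.0, -0.0]]
```

```bash
python3 - <<'E'
from h import *
P={n:robot.get_image(n) for n in("top","side")}
a=P["top"]["img"][120:220,360:480];b=P["side"]["img"][230:330,330:450]
print(w2px(P["top"],(615,-227,90)),w2px(P["side"],(615,-227,90)))
for n in P: print(n,[ (np.round(d["position"]),round(d["conf"],2)) for d in robot.pinpoint(P[n],"crank_knob")[:3]])
cv2.imwrite("pics/z2.png",cv2.resize(np.hstack([a,b]),None,fx=3.3,fy=3.3,interpolation=cv2.INTER_CUBIC))
E
```

```text
[425.39003089 173.98291019] [393.85006982 296.63396907]
top []
side [(array([392., 297.]), 0.5)]
```

View pics/z2.png

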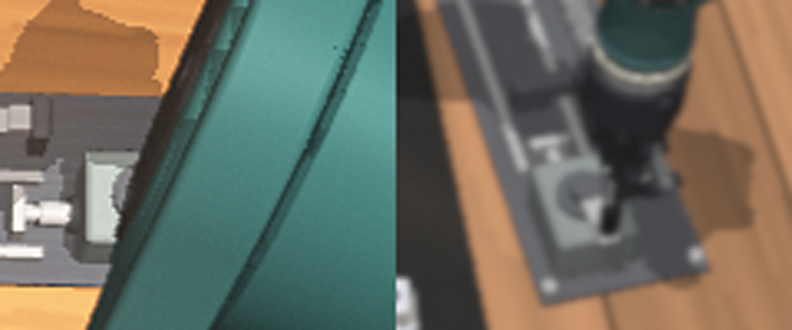

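```bash
python3 - <<'E'
from h import *
P={n:robot.get_image(n) for n in("top","side")}
print(px2w(P["top"],(424.9,177.6),81),px2w(P["top"],(429.1,169.6),117))
p=P["side"]
for z in(81,99,117): print(px2w(p,(394.2,298),z))
print([np.round(w2px(p,(615,-227,z))).tolist() for z in (90,145,200)])
im=p["img"][250:340,340:450]; cv2.imwrite("pics/z3.png",cv2.convertScaleAbs(cv2.resize(im,None,fx=7,fy=6.5,interpolation=cv2.INTER_CUBIC),alpha=2.2,beta=10))
E
```

```text
[ 609.69720408 -228.37448511   81.        ] [ 615.63115249 -228.82341398  117.        ]
[ 617.20885232 -225.75816428   81.        ]
[ 612.63640909 -236.97444347   99.        ]
[ 608.06396585 -248.19072265  117.        ]
[[394.0, 297.0], [396.0, 285.0], [398.0, 272.0]]
```

View pics/z3.png

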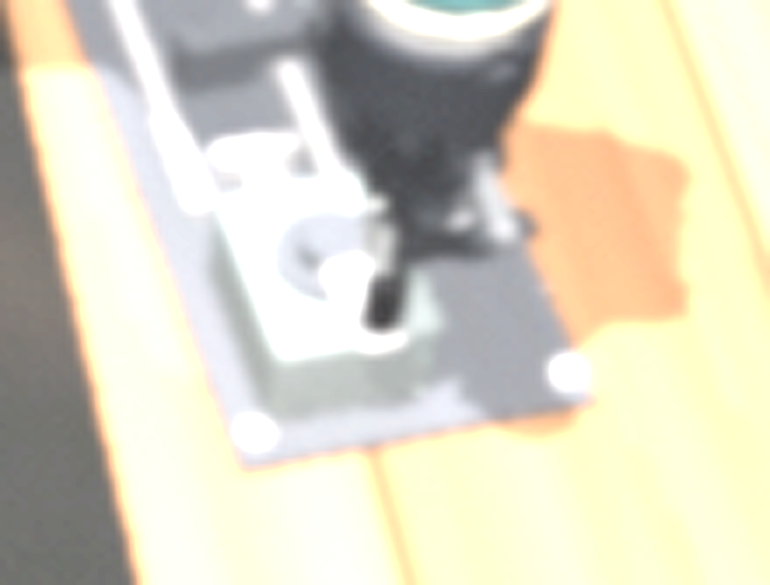

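>>> servo_tool --pt "-0.4 0 0" --pt "-0.4 0 0" --pt "-0.3 -0.4 0" --pt "0 -0.5 0" --pt "0 -0.5 0" --pt "0 -0.5 0" --pt "0 0 0" --pt "0 0 0" --spin '[0, 0, 0, 0, 0, 0, 0, 0]' --hand 0.45

```text
time_s: 6.05
tcp_pos: [571.2, -80.7, 178.2]
tcp_rot: [0.7, 0.104, -0.699, 0.104]
wrist_force: [-0.5, -1.6, 0.3]
width: 38.5
```

```bash
python3 - <<'E'
from h import *
s=st()
P={n:robot.get_image(n) for n in("top","side")}
print(knob([P["top"]]),knob([P["side"]]))
o=[]
r=Ro.from_quat(s["tcp_rot"]).as_matrix()
for n in P:
    u=w2px(P[n],s["tcp_pos"]);x,y=[int(v) for v in u-[55,60]]
    im=cv2.resize(P[n]["img"][y:y+110,x:x+110],None,fx=3.6,fy=3.6,interpolation=cv2.INTER_CUBIC)
    for d,c in(((0,0,0),(0,0,255)),((0,20,0),(0,255,0)),((0,-20,0),(0,255,0)),((0,0,20),(255,0,0))):
        v=(w2px(P[n],np.array(s["tcp_pos"])+r@np.array(d,float))-[x,y])*3.6
        cv2.circle(im,tuple(int(a) for a in v),3,c,-1)
    o.append(cv2.convertScaleAbs(im,alpha=1.6,beta=10))
cv2.imwrite("pics/z4.png",np.hstack(o))
E
```

```text
t 6.05 tcp [571.2 -80.7 178.2] w 38.5 F [-0.5 -1.6  0.3] M [-0.06 -0.02 -0.03] q7 [ 0.06  0.42  0.    1.96 -0.    0.76 -1.21]
[[0.0, 0.29, -0.957], [0.0, -0.957, -0.29], [-1.0, 0.0, -0.0]]
(np.float64(-2.4599999999999995), np.float32(1.3318212)) (np.float64(-1.799999999999999), np.float32(2.0802257))
```

View pics/z4.png

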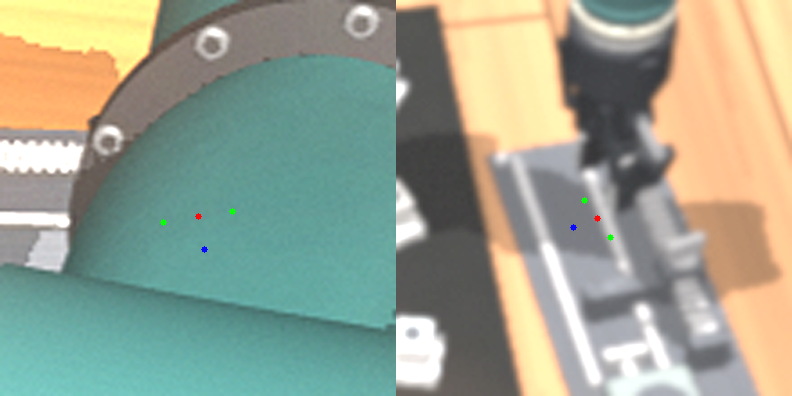

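>>> servo_tool --pt "0 0.5 0" --pt "0 0.5 0" --pt "0 0.5 0" --pt "0.4 0.4 0" --pt "0.4 0 0" --pt "0.3 0 0" --pt "0 0 0" --pt "0 0 0" --spin '[0, 0, 0, 0, 0, 0, 0, 0]'

```text
time_s: 6.95
tcp_pos: [614.9, -228.9, 90.0]
tcp_rot: [-0.699, -0.102, 0.7, -0.102]
wrist_force: [0.8, 0.1, 1.0]
width: 38.4
```

>>> servo_tool --pt "0.06 0 0" --pt "0.04 0 0" --pt "0.04 0 0" --pt "0 0 0" --spin '[0, 0, 0, 0]'

```text
time_s: 7.35
tcp_pos: [615.0, -227.2, 79.0]
tcp_rot: [0.7, 0.103, -0.7, 0.103]
wrist_force: [-0.1, -0.6, -0.5]
width: 38.5
```

>>> servo_tool --pt "0.03 0 0" --pt "0 0 0" --spin '[0, 0]'

```text
time_s: 7.55
tcp_pos: [614.9, -227.3, 76.3]
tcp_rot: [-0.7, -0.103, 0.7, -0.103]
wrist_force: [-1.0, -0.1, 0.7]
width: 38.8
```

>>> servo_tool --pt "0.03 0 0" --pt "0.03 0 0" --pt "0 0 0" --spin '[0, 0, 0]'

```text
time_s: 7.85
tcp_pos: [614.7, -227.3, 71.2]
tcp_rot: [-0.699, -0.103, 0.7, -0.103]
wrist_force: [-0.3, -0.2, -0.7]
width: 38.6
```

>>> servo_tool --pt "0.03 0 0" --pt "0.03 0 0" --pt "0 0 0" --spin '[0, 0, 0]'

```text
time_s: 8.15
tcp_pos: [614.7, -227.3, 66.4]
tcp_rot: [-0.699, -0.103, 0.7, -0.103]
wrist_force: [0.7, 0.8, -0.8]
width: 38.1
```

>>> servo_tool --pt "0 0 0" --pt "0 0 0" --pt "0 0 0" --pt "0 0 0" --pt "0 0 0" --pt "0 0 0" --spin '[0, 0, 0, 0, 0, 0]' --hand 0

```text
time_s: 8.75
tcp_pos: [615.5, -228.6, 67.1]
tcp_rot: [0.7, 0.102, -0.699, 0.103]
wrist_force: [0.3, -2.8, 0.1]
width: 15.3
```

```bash
python3 - <<'E'
from h import *
s=st()
P={n:robot.get_image(n) for n in("top","side")}
p=P["side"];im=p["img"][240:330,340:450]
im=cv2.convertScaleAbs(cv2.resize(im,None,fx=6,fy=6,interpolation=cv2.INTER_CUBIC),alpha=2.2,beta=10)
for z in(66,85,105):
    v=(w2px(p,(*s["tcp_pos"][:2],z))-[340,240])*6;cv2.circle(im,tuple(int(a) for a in v),3,(0,0,255),-1)
cv2.imwrite("pics/z5.png",im)
E
```

```text
t 8.75 tcp [ 615.5 -228.6   67.1] w 15.3 F [ 0.3 -2.8  0.1] M [-0.88 -0.19  0.  ] q7 [ 0.28  0.66  0.01  1.85 -0.01  0.63 -0.98]
[[0.001, 0.287, -0.958], [-0.001, -0.958, -0.287], [-1.0, 0.002, -0.001]]
```

View pics/z5.png

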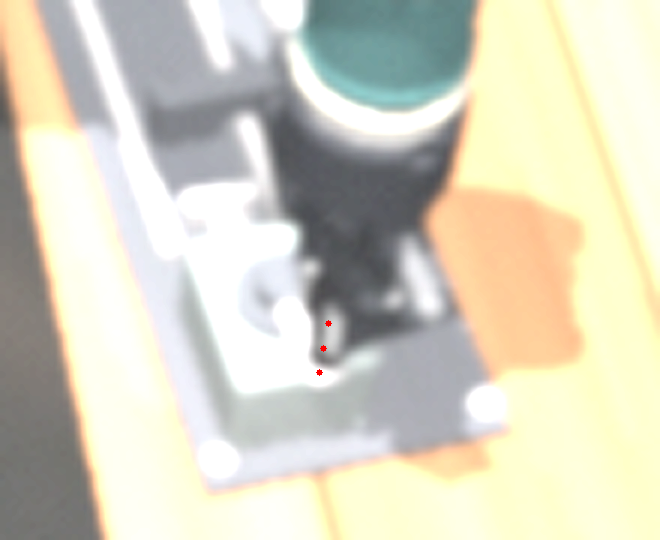

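>>> servo_tool --pt "0 0 0" --pt "0 0 0" --pt "0 0 0" --pt "-0.4 0 0" --pt "-0.4 0 0" --pt "-0.1 0.3 0.5" --pt "0 0.41 0.69" --pt "0 0 0" --pt "0 0 0" --spin '[0, 0, 0, 0, 0, 0, 0, 0, 0]' --hand 0.45

```text
time_s: 9.75
tcp_pos: [548.1, -299.7, 138.8]
tcp_rot: [-0.699, -0.102, 0.7, -0.101]
wrist_force: [1.9, 1.1, -0.7]
width: 38.7
```

>>> servo_tool --pt "0.4 0 0" --pt "0.4 0 0" --pt "0 0 0" --pt "0 0 0" --pt "0 0 0" --pt "0 0 0" --spin '[0, 0, 0, 0, 0, 0]' --hand 0

```text
time_s: 10.35
tcp_pos: [551.3, -298.9, 76.5]
tcp_rot: [0.7, 0.102, -0.699, 0.104]
wrist_force: [-0.6, -0.6, 0.6]
width: 0.2
```

```bash
python3 - <<'E'
from h import *
s=st()
P={n:robot.get_image(n) for n in("top","side")}
print("base px",w2px(P["top"],(0,0,0)))
o=[]
for n in P:
    p=P[n];u=w2px(p,s["tcp_pos"]);x,y=[int(v) for v in u-[50,60]]
    x=min(x,540)
    im=cv2.convertScaleAbs(cv2.resize(p["img"][y:y+90,x:x+98],None,fx=4,fy=6,interpolation=cv2.INTER_CUBIC),alpha=1.8,beta=10)
    for z in(0,20,40):
        v=(w2px(p,np.array(s["tcp_pos"])+[0,0,z])-[x,y])*[4,6];cv2.circle(im,tuple(int(a) for a in v),3,(0,0,255),-1)
    print(n,x,y,w2px(p,s["tcp_pos"]));o.append(im)
cv2.imwrite("pics/z6.png",np.hstack(o))
E
```

```text
t 10.35 tcp [ 551.3 -298.9   76.5] w 0.2 F [-0.6 -0.6  0.6] M [ 0.    0.03 -0.04] q7 [ 0.42  0.61  0.01  1.92 -0.01  0.61 -0.85]
[[0.003, 0.288, -0.958], [-0.001, -0.958, -0.288], [-1.0, 0.002, -0.002]]
base px [292.39093732 439.66303422]
top 403 146 [453.75849391 206.23598428]
side 325 265 [375.74922843 325.640168  ]
```

View pics/z6.png

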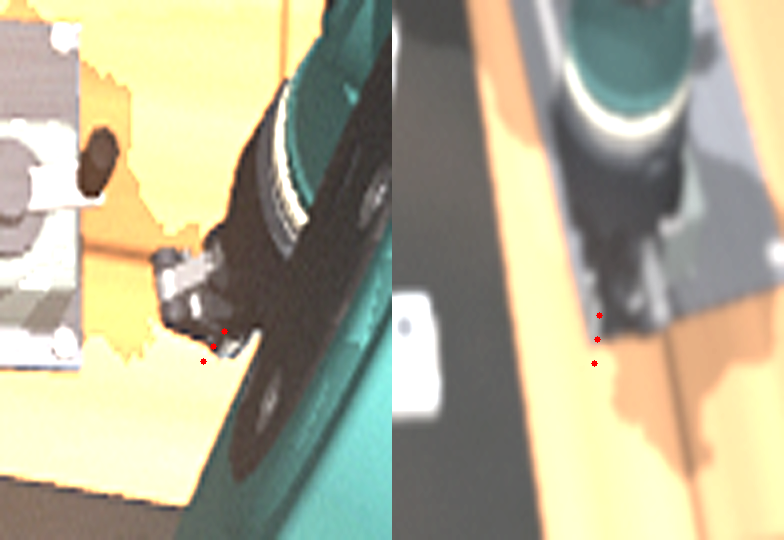

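```bash
python3 - <<'E'
from h import *
P={n:robot.get_image(n) for n in("top","side")}
for a,b in(((454.2,202.7),(384.7,320.5)),((452,200),(384.7,320.5)),((458,203),(384.7,320.5)),((454.2,202.7),(382,321))):
    X=tri(P["top"],a,P["side"],b);print(np.round(X,1),np.round(w2px(P["top"],X)-a,1))
o=[]
for n,(x,y,w,h) in(("top",(432,180,40,36)),("side",(362,295,40,36))):
    o.append(cv2.convertScaleAbs(cv2.resize(P[n]["img"][y:y+h,x:x+w],None,fx=10,fy=15,interpolation=cv2.INTER_CUBIC),alpha=2.2,beta=20))
cv2.imwrite("pics/z7.png",np.hstack(o))
E
```

```text
[ 567.4 -295.7   87.2] [-0.  -4.8]
[ 571.2 -292.1   82. ] [-0.  -3.2]
[ 565.  -301.4   97. ] [-0.  -5.1]
[ 563.  -295.8   87.9] [-0. -3.]
```

View pics/z7.png

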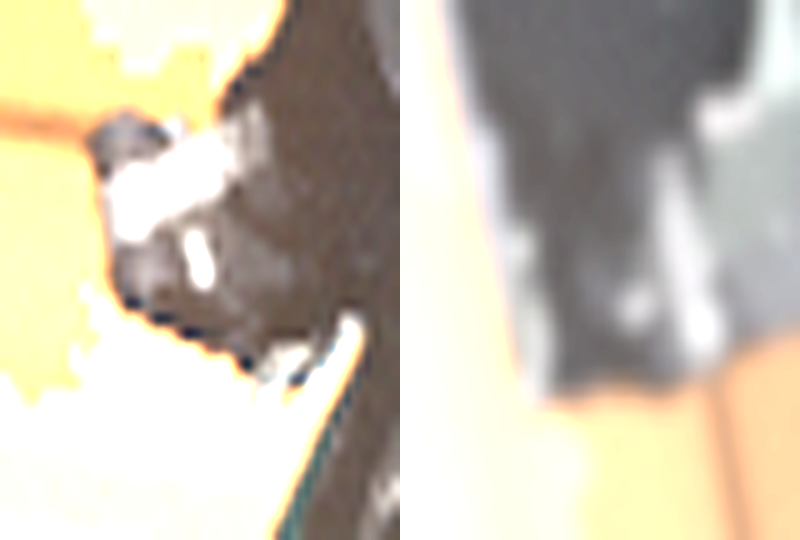

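>>> servo_tool --pt "0.25 0 0" --pt "0.25 0 0" --pt "0.15 0 0" --pt "0 0 0" --pt "0 0 0" --spin '[0, 0, 0, 0, 0]'

```text
time_s: 11.05
tcp_pos: [550.0, -298.9, 23.1]
tcp_rot: [0.7, 0.103, -0.7, 0.103]
wrist_force: [0.7, -0.2, 0.1]
width: 0.1
```

>>> servo_tool --pt "0.05 0 0" --pt "0.05 0 0" --pt "0.05 0 0" --pt "0 0 0" --spin '[0, 0, 0, 0]'

```text
time_s: 11.45
tcp_pos: [549.4, -298.6, 10.4]
tcp_rot: [-0.699, -0.103, 0.7, -0.103]
wrist_force: [-0.2, 0.6, 0.3]
width: 0.3
```

>>> servo_tool --pt "0.03 0 0" --pt "0.03 0 0" --pt "0 0 0" --spin '[0, 0, 0]'

```text
time_s: 11.75
tcp_pos: [549.6, -298.6, 5.7]
tcp_rot: [-0.699, -0.103, 0.7, -0.103]
wrist_force: [0.1, 0.5, 1.0]
width: -0.1
```

>>> servo_tool --pt "0.03 0 0" --pt "0.03 0 0" --pt "0 0 0" --spin '[0, 0, 0]'

```text
time_s: 12.05
tcp_pos: [549.5, -298.6, 0.9]
tcp_rot: [-0.699, -0.103, 0.7, -0.103]
wrist_force: [-0.4, 0.7, 0.6]
width: -0.1
```

>>> servo_tool --pt "0.03 0 0" --pt "0 0 0" --spin '[0, 0]'

```text
time_s: 12.25
tcp_pos: [549.6, -298.6, -1.4]
tcp_rot: [-0.699, -0.103, 0.7, -0.103]
wrist_force: [-0.3, -0.7, -0.9]
width: -0.3
```

>>> servo_tool --pt "0.03 0 0" --pt "0 0 0" --spin '[0, 0]'

```text
time_s: 12.45
tcp_pos: [549.6, -298.7, -3.8]
tcp_rot: [-0.699, -0.103, 0.7, -0.103]
wrist_force: [-0.3, -0.0, -0.8]
width: 0.1
```

>>> servo_tool --pt "0.04 0 0" --pt "0.04 0 0" --pt "0.04 0 0" --pt "0 0 0" --spin '[0, 0, 0, 0]'

```text
time_s: 12.85
tcp_pos: [549.3, -298.5, -13.8]
tcp_rot: [-0.699, -0.103, 0.7, -0.103]
wrist_force: [0.3, -1.1, 0.2]
width: -0.3
```

>>> servo_tool --pt "0.03 0 0" --pt "0 0 0" --spin '[0, 0]'

```text
time_s: 13.05
tcp_pos: [549.6, -298.7, -15.8]
tcp_rot: [-0.699, -0.103, 0.7, -0.103]
wrist_force: [0.8, 0.3, 0.5]
width: -0.1
```

>>> servo_tool --pt "0.03 0 0" --pt "0 0 0" --spin '[0, 0]'

```text
time_s: 13.25
tcp_pos: [549.6, -298.7, -18.2]
tcp_rot: [-0.699, -0.103, 0.7, -0.103]
wrist_force: [-0.1, -0.6, 0.2]
width: 0.0
```

>>> servo_tool --pt "0.03 0 0" --pt "0 0 0" --spin '[0, 0]'

```text
time_s: 13.45
tcp_pos: [549.6, -298.7, -20.6]
tcp_rot: [-0.699, -0.103, 0.7, -0.103]
wrist_force: [-0.5, 0.5, -1.1]
width: -0.1
```

>>> servo_tool --pt "0.03 0 0" --pt "0 0 0" --spin '[0, 0]'

```text
time_s: 13.65
tcp_pos: [549.6, -298.6, -23.0]
tcp_rot: [-0.699, -0.103, 0.7, -0.103]
wrist_force: [0.2, 0.8, -0.5]
width: -0.2
```

>>> servo_tool --pt "0.03 0 0" --pt "0 0 0" --spin '[0, 0]'

```text
time_s: 13.85
tcp_pos: [549.6, -298.6, -25.4]
tcp_rot: [-0.699, -0.103, 0.7, -0.103]
wrist_force: [-0.1, 1.0, -0.0]
width: -0.2
```

>>> servo_tool --pt "0.03 0 0" --pt "0 0 0" --spin '[0, 0]'

```text
time_s: 14.05
tcp_pos: [549.6, -298.6, -27.8]
tcp_rot: [-0.699, -0.103, 0.7, -0.103]
wrist_force: [0.0, 0.3, -0.4]
width: -0.1
```

>>> servo_tool --pt "0.03 0 0" --pt "0 0 0" --spin '[0, 0]'

```text
time_s: 14.25
tcp_pos: [549.6, -298.6, -30.3]
tcp_rot: [-0.699, -0.103, 0.7, -0.103]
wrist_force: [0.5, -0.3, 0.6]
width: -0.3
```

```bash
python3 - <<'E'
from h import *
s=st()
P={n:robot.get_image(n) for n in("top","side")}
o=[]
for n,(x,y,w,h) in(("top",(425,170,56,60)),("side",(350,290,56,60))):
    p=P[n]
    im=cv2.convertScaleAbs(cv2.resize(P[n]["img"][y:y+h,x:x+w],None,fx=7,fy=9,interpolation=cv2.INTER_CUBIC),alpha=1.8,beta=15)
    for z in(-30,0,30):
        v=(w2px(p,np.array([*s["tcp_pos"][:2],z]))-[x,y])*[7,9];cv2.circle(im,tuple(int(a) for a in v),3,(0,0,255),-1)
    for dx,dy in ((20,0),(0,-20)):
        v=(w2px(p,np.array([s["tcp_pos"][0]+dx,s["tcp_pos"][1]+dy,0]))-[x,y])*[7,9];cv2.circle(im,tuple(int(a) for a in v),3,(255,0,0) if dx else (0,255,0),-1)
    o.append(im)
cv2.imwrite("pics/z8.png",np.hstack(o))
E
```

```text
t 14.25 tcp [ 549.6 -298.6  -30.3] w -0.3 F [ 0.5 -0.3  0.6] M [-0.01 -0.    0.02] q7 [ 0.42  0.77  0.    1.95 -0.01  0.42 -0.85]
[[-0.0, 0.288, -0.958], [0.0, -0.958, -0.288], [-1.0, -0.0, 0.0]]
```

View pics/z8.png

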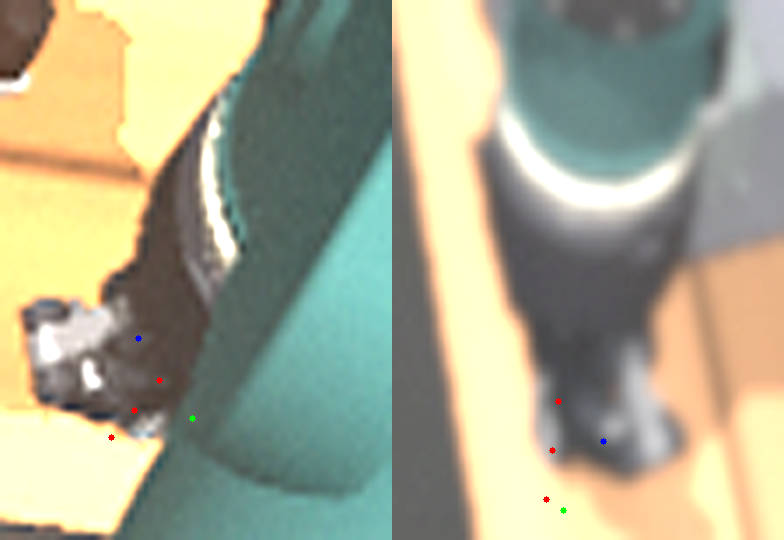

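>>> servo_tool --pt "0.03 0 0" --pt "0 0 0" --spin '[0, 0]'

```text
time_s: 14.55
tcp_pos: [549.6, -298.7, -32.6]
tcp_rot: [-0.699, -0.103, 0.7, -0.103]
wrist_force: [0.5, 0.3, 0.3]
width: 0.1
```

>>> servo_tool --pt "0.02 0 0" --pt "0 0 0" --spin '[0, 0]'

```text
time_s: 14.75
tcp_pos: [549.6, -298.7, -34.2]
tcp_rot: [-0.699, -0.103, 0.7, -0.103]
wrist_force: [0.6, 1.4, 0.6]
width: 0.0
```

>>> servo_tool --pt "0.02 0 0" --pt "0 0 0" --spin '[0, 0]'

```text
time_s: 14.95
tcp_pos: [549.7, -298.7, -35.7]
tcp_rot: [-0.699, -0.103, 0.7, -0.103]
wrist_force: [-0.1, -0.2, -0.1]
width: -0.1
```

>>> servo_tool --pt "0.02 0 0" --pt "0 0 0" --spin '[0, 0]'

```text
time_s: 15.15
tcp_pos: [549.7, -298.7, -37.3]
tcp_rot: [-0.699, -0.103, 0.7, -0.103]
wrist_force: [-0.5, -0.1, -0.3]
width: -0.0
```

>>> servo_tool --pt "0.025 0 0" --pt "0 0 0" --spin '[0, 0]'

```text
time_s: 15.35
tcp_pos: [549.9, -298.8, -38.0]
tcp_rot: [0.7, 0.103, -0.7, 0.103]
wrist_force: [-1.3, 0.5, 7.9]
width: 0.1
```

>>> servo_tool --pt "0.025 0 0" --pt "0 0 0" --spin '[0, 0]'

```text
time_s: 15.55
tcp_pos: [549.9, -298.9, -38.1]
tcp_rot: [-0.7, -0.103, 0.7, -0.103]
wrist_force: [-4.1, 2.9, 22.5]
width: -0.3
```

>>> servo_tool --pt "0.025 0 0" --pt "0 0 0" --spin '[0, 0]'

```text
time_s: 15.75
tcp_pos: [550.0, -298.9, -38.2]
tcp_rot: [-0.7, -0.103, 0.7, -0.103]
wrist_force: [-8.0, 4.5, 35.4]
width: -0.2
```

>>> servo_tool --pt "0.025 0 0" --pt "0 0 0" --spin '[0, 0]'

```text
time_s: 15.95
tcp_pos: [550.0, -298.9, -38.3]
tcp_rot: [-0.7, -0.103, 0.7, -0.103]
wrist_force: [-9.2, 5.8, 48.2]
width: 0.2
```

```bash
python3 -c "
from h import *
st()"
```

```text
t 15.95 tcp [ 550.  -298.9  -38.3] w 0.2 F [-9.2  5.8 48.2] M [ 1.32  2.25 -0.01] q7 [ 0.42  0.79  0.    1.95 -0.01  0.41 -0.85]
[[-0.0, 0.287, -0.958], [0.0, -0.958, -0.287], [-1.0, -0.0, 0.0]]
```

>>> servo_tool --pt "-0.2 0 0" --pt "-0.25 0 0" --pt "0 0 0" --spin '[0, 0, 0]'

```text
time_s: 16.25
tcp_pos: [551.8, -299.9, -6.6]
tcp_rot: [0.701, 0.102, -0.698, 0.104]
wrist_force: [0.1, -0.4, 0.3]
width: 0.1
```

>>> servo_tool --pt "-0.43 0 0" --pt "-0.43 0 0" --pt "-0.43 0 0" --pt "-0.42 0 0" --pt "0 0 0" --spin '[0, 0, 0, 0, 0]' --hand 0.45

```text
time_s: 16.75
tcp_pos: [553.1, -300.5, 131.7]
tcp_rot: [0.702, 0.101, -0.697, 0.104]
wrist_force: [0.3, -0.1, -0.4]
width: 38.4
```

>>> servo_tool --pt "0 0 0" --pt "0 0 0" --pt "0 0 0" --pt "0 0 0" --pt "0 0 0" --pt "0 0 0" --pt "0 0 0" --pt "0 0 0" --pt "0 0 0" --pt "0 0 0" --pt "0 0 0" --pt "0 0 0" --spin '[-0.087, -0.087, -0.087, -0.087, -0.087, -0.087, -0.087, -0.087, -0.087, -0.087, 0, 0]'

```text
time_s: 17.95
tcp_pos: [549.1, -298.5, 126.3]
tcp_rot: [0.478, 0.521, -0.478, 0.52]
wrist_force: [-1.0, 0.2, -0.1]
width: 38.4
```

```bash
python3 - <<'E'
from h import *
st();plan([(616,-249,130)],step=30)
E
```

```text
t 17.95 tcp [ 549.1 -298.5  126.3] w 38.4 F [-1.   0.2 -0.1] M [ 0.05 -0.01 -0.01] q7 [ 0.68  0.57 -0.37  1.88  0.29  0.75  0.24]
[[-0.002, 0.996, 0.084], [0.001, 0.084, -0.996], [-1.0, -0.001, -0.002]]
3 [[-0.015,0.295,-0.182],[-0.015,0.295,-0.182],[-0.015,0.295,-0.182]]
```

>>> servo_tool --pt "0 0.295 -0.182" --pt "0 0.295 -0.182" --pt "0 0.295 -0.182" --pt "0 0 0" --pt "0.3 0 0" --pt "0.3 0 0" --pt "0.2 0 0" --pt "0.14 0 0" --pt "0 0 0" --pt "0 0 0" --spin '[0, 0, 0, 0, 0, 0, 0, 0, 0, 0]'

```text
time_s: 18.95
tcp_pos: [616.8, -249.2, 52.7]
tcp_rot: [0.478, 0.521, -0.478, 0.521]
wrist_force: [1.0, -0.9, 0.5]
width: 38.0
```

>>> servo_tool --pt "0 0 0" --pt "0 0 0" --pt "0 0 0" --pt "0 0 0" --pt "0 0 0" --pt "0 0 0" --spin '[0, 0, 0, 0, 0, 0]' --hand 0

```text
time_s: 19.55
tcp_pos: [616.5, -249.1, 52.5]
tcp_rot: [0.478, 0.521, -0.478, 0.521]
wrist_force: [-0.1, -0.9, 0.4]
width: -0.0
```

```bash
python3 -c "
from h import *
st()"
```

```text
t 19.55 tcp [ 616.5 -249.1   52.5] w -0.0 F [-0.1 -0.9  0.4] M [ 0.09 -0.    0.02] q7 [ 0.53  0.7  -0.32  1.83  0.34  0.66  0.1 ]
[[0.0, 0.996, 0.087], [-0.0, 0.087, -0.996], [-1.0, 0.0, 0.0]]
```

```bash
python3 - <<'E'
from h import *
s=st()
P={n:robot.get_image(n) for n in("top","side")}
o=[]
for n,(x,y,w,h) in(("top",(385,130,56,70)),("side",(365,245,56,70))):
    p=P[n]
    im=cv2.convertScaleAbs(cv2.resize(P[n]["img"][y:y+h,x:x+w],None,fx=7,fy=8,interpolation=cv2.INTER_CUBIC),alpha=1.8,beta=15)
    c=np.array([*s["tcp_pos"][:2],90.])
    for d,col in (((0,0,0),(0,0,255)),((20,0,0),(255,0,0)),((0,20,0),(0,255,0)),((0,0,30),(0,255,255))):
        v=(w2px(p,c+d)-[x,y])*[7,8];cv2.circle(im,tuple(int(a) for a in v),3,col,-1)
    o.append(im)
cv2.imwrite("pics/z9.png",np.hstack(o))
E
```

```text
t 19.55 tcp [ 616.5 -249.1   52.5] w -0.0 F [-0.1 -0.9  0.4] M [ 0.09 -0.    0.02] q7 [ 0.53  0.7  -0.32  1.83  0.34  0.66  0.1 ]
[[0.0, 0.996, 0.087], [-0.0, 0.087, -0.996], [-1.0, 0.0, 0.0]]
```

View pics/z9.png

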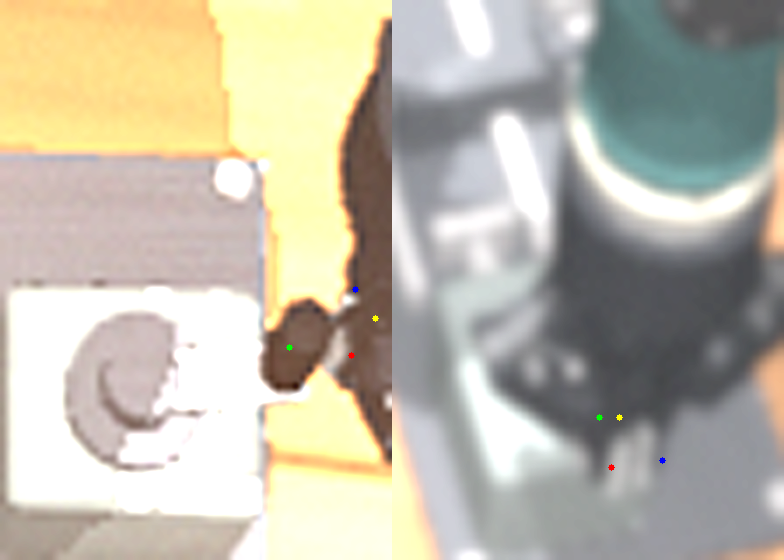

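>>> servo_tool --pt "0 0 0" --pt "0 0 0" --pt "0 0 0" --pt "0 0 0" --pt "0 0 -0.12" --pt "0 0 -0.13" --pt "0 0 0" --pt "0 0 0" --spin '[0, 0, 0, 0, 0, 0, 0, 0]' --hand 0.45

```text
time_s: 20.45
tcp_pos: [614.9, -228.0, 52.5]
tcp_rot: [0.477, 0.522, -0.477, 0.522]
wrist_force: [0.4, 0.1, -0.3]
width: 38.2
```

>>> servo_tool --pt "0 0 0" --pt "0 0 0" --pt "0 0 0" --pt "0 0 0" --pt "0 0 0" --pt "0 0 0" --spin '[0, 0, 0, 0, 0, 0]' --hand 0

```text
time_s: 21.05
tcp_pos: [614.6, -229.6, 52.7]
tcp_rot: [0.478, 0.521, -0.478, 0.521]
wrist_force: [-1.2, 0.7, 3.5]
width: 16.0
```

```bash
python3 -c "
from h import *
st()"
```

```text
t 21.05 tcp [ 614.6 -229.6   52.7] w 16.0 F [-1.2  0.7  3.5] M [-0.08  0.29 -0.03] q7 [ 0.5   0.69 -0.32  1.85  0.34  0.65  0.07]
[[-0.0, 0.996, 0.087], [-0.0, 0.087, -0.996], [-1.0, -0.0, 0.0]]
```

```bash
cat >> h.py <<'E'
def circ_rows(a0,a1,n,start,r=45,C=(606.0,-184.8)):
    s=robot.read_state();z=s["tcp_pos"][2] if len(start)<3 else start[2]
    R=Ro.from_quat(s["tcp_rot"]).as_matrix();p=np.array([start[0],start[1]]);rows=[]
    for a in np.linspace(a0,a1,n+1)[1:]:
        q=np.array([C[0]+r*np.cos(a),C[1]+r*np.sin(a)]);d=np.append(q-p,0);p=q
        rows.append(np.round(R.T@d/80,3).tolist())
    for i in range(0,n,12): print(str(rows[i:i+12]).replace(" ",""))
E
python3 - <<'E'
from h import *
circ_rows(-1.385,-1.385+6.0,24,(614.6,-229.0))
E
```

```text
[[-0.0,0.133,-0.031],[-0.0,0.125,-0.064],[-0.0,0.105,-0.093],[-0.0,0.079,-0.116],[-0.0,0.048,-0.132],[-0.0,0.014,-0.14],[-0.0,-0.021,-0.139],[-0.0,-0.055,-0.129],[-0.0,-0.085,-0.111],[-0.0,-0.11,-0.087],[-0.0,-0.128,-0.057],[0.0,-0.138,-0.023]]
[[0.0,-0.14,0.011],[0.0,-0.133,0.046],[0.0,-0.117,0.077],[0.0,-0.094,0.104],[0.0,-0.066,0.124],[0.0,-0.033,0.136],[0.0,0.002,0.14],[0.0,0.036,0.136],[0.0,0.069,0.122],[0.0,0.097,0.102],[0.0,0.119,0.074],[-0.0,0.134,0.043]]
```

>>> servo_tool --pt "0 0.133 -0.031" --pt "0 0.125 -0.064" --pt "0 0.105 -0.093" --pt "0 0.079 -0.116" --pt "0 0.048 -0.132" --pt "0 0.014 -0.14" --pt "0 0 0" --spin '[0, 0, 0, 0, 0, 0, 0]'

```text
time_s: 21.75
tcp_pos: [651.5, -180.6, 52.6]
tcp_rot: [0.477, 0.521, -0.478, 0.522]
wrist_force: [-0.0, -2.6, 2.1]
width: 16.4
```

```bash
python3 - <<'E'
from h import *
s=st();p=robot.get_image("top");print(foot([p]),foot([robot.get_image("side")]))
d=np.array(s["tcp_pos"][:2])-[606,-184.8];print(np.arctan2(d[1],d[0]),np.hypot(*d))
E
```

```text
t 21.75 tcp [ 651.5 -180.6   52.6] w 16.4 F [-0.  -2.6  2.1] M [-0.38  0.04 -0.04] q7 [ 0.41  0.71 -0.31  1.8   0.33  0.68 -0.  ]
[[0.001, 0.996, 0.088], [-0.002, 0.088, -0.996], [-1.0, 0.001, 0.002]]
(np.float64(-74.75), np.float32(1.4869365)) (np.float64(-100.25), np.float32(1.1605282))
0.09216831500000101 45.674933005993196
```

>>> servo_tool --pt "0 -0.021 -0.139" --pt "0 -0.055 -0.129" --pt "0 -0.085 -0.111" --pt "0 -0.11 -0.087" --pt "0 -0.128 -0.057" --pt "0 -0.138 -0.023" --pt "0 0 0" --spin '[0, 0, 0, 0, 0, 0, 0]'

```text
time_s: 22.55
tcp_pos: [604.9, -140.1, 52.6]
tcp_rot: [0.478, 0.521, -0.477, 0.522]
wrist_force: [1.0, -2.0, 0.3]
width: 16.5
```

>>> servo_tool --pt "0 -0.14 0.011" --pt "0 -0.133 0.046" --pt "0 -0.117 0.077" --pt "0 -0.094 0.104" --pt "0 -0.066 0.124" --pt "0 -0.033 0.136" --pt "0 0 0" --spin '[0, 0, 0, 0, 0, 0, 0]'

```text
time_s: 23.25
tcp_pos: [561.8, -181.8, 52.6]
tcp_rot: [0.479, 0.522, -0.477, 0.521]
wrist_force: [1.2, 2.8, 2.6]
width: 16.5
```

```bash
python3 - <<'E'
from h import *
s=st();p=robot.get_image("top");print(foot([p]))
d=np.array(s["tcp_pos"][:2])-[606,-184.8];print(np.arctan2(d[1],d[0]),np.hypot(*d))
E
```

```text
t 23.25 tcp [ 561.8 -181.8   52.6] w 16.5 F [1.2 2.8 2.6] M [ 0.3  -0.13  0.05] q7 [ 0.46  0.63 -0.31  2.    0.34  0.56 -0.  ]
[[0.001, 0.996, 0.088], [0.003, 0.088, -0.996], [-1.0, 0.001, -0.003]]
(np.float64(-91.0), np.float32(2.065145))
3.074286105499863 44.30646234455206
```

>>> servo_tool --pt "0 0.002 0.14" --pt "0 0.036 0.136" --pt "0 0.069 0.122" --pt "0 0.097 0.102" --pt "0 0.119 0.074" --pt "0 0 0" --spin '[0, 0, 0, 0, 0, 0]'

```text
time_s: 23.9
tcp_pos: [590.6, -227.3, 52.6]
tcp_rot: [0.477, 0.522, -0.478, 0.521]
wrist_force: [-1.1, 1.1, 5.9]
width: 16.4
```

>>> servo_tool --pt "0 0.067 0.021" --pt "0 0 0" --spin '[0, 0]'

```text
time_s: 24.1
tcp_pos: [594.5, -228.6, 52.6]
tcp_rot: [0.476, 0.522, -0.479, 0.52]
wrist_force: [-3.6, -0.0, 7.1]
width: 16.4
```

```bash
python3 - <<'E'
from h import *
s=st();p=robot.get_image("top");print(foot([p]))
d=np.array(s["tcp_pos"][:2])-[606,-184.8];print(np.arctan2(d[1],d[0]),np.hypot(*d))
E
```

```text
t 24.1 tcp [ 594.5 -228.6   52.6] w 16.4 F [-3.6 -0.   7.1] M [0.07 0.67 0.  ] q7 [ 0.51  0.68 -0.32  1.89  0.34  0.63  0.07]
[[-0.005, 0.996, 0.087], [-0.0, 0.087, -0.996], [-1.0, -0.005, 0.0]]
(np.float64(-98.0), np.float32(2.47094))
-1.8267886171024363 45.30875513208878
```

>>> servo_tool --pt "0 0 0" --pt "0 0 0" --pt "0 0 0" --pt "-0.4 0 0" --pt "-0.4 0 0" --pt "0 0 0" --spin '[0, 0, 0, 0, 0, 0]' --hand 0.45

```text
time_s: 24.75
tcp_pos: [600.3, -229.0, 120.6]
tcp_rot: [0.479, 0.519, -0.476, 0.524]
wrist_force: [0.5, 0.2, -0.4]
width: 38.5
```

>>> servo_tool --pt "0 0 0" --pt "0 0 0" --pt "0 0 0" --pt "0 0 0" --pt "0 0 0" --pt "0 0 0" --pt "0 0 0" --pt "0 0 0" --pt "0 0 0" --pt "0 0 0" --pt "0 0 0" --spin '[0.087, 0.087, 0.087, 0.087, 0.087, 0.087, 0.087, 0.087, 0.087, 0.087, 0]'

```text
time_s: 25.85
tcp_pos: [596.1, -228.0, 115.6]
tcp_rot: [-0.699, -0.103, 0.7, -0.103]
wrist_force: [0.1, -0.9, 0.3]
width: 38.1
```

```bash
python3 - <<'E'
from h import *
s=st();plan([(658,-33.2,110)],step=38)
p=robot.get_image("top");q=robot.get_image("side")
print(collar([p]),screwyaw([p],-25.5),screwyaw([q],-25.5))
E
```

```text
t 25.85 tcp [ 596.1 -228.   115.6] w 38.1 F [ 0.1 -0.9  0.3] M [-0.01 -0.04 -0.  ] q7 [ 0.28  0.57  0.02  1.87 -0.01  0.7  -0.97]
[[-0.001, 0.288, -0.958], [-0.0, -0.958, -0.288], [-1.0, -0.0, 0.002]]
6 [[0.011,-0.351,-0.24],[0.011,-0.351,-0.24],[0.011,-0.351,-0.24],[0.011,-0.351,-0.24],[0.011,-0.351,-0.24],[0.011,-0.351,-0.24]]
(np.float64(-25.5), np.float32(1.3990785)) (np.float64(0.3300000000000016), np.float32(1.3019345)) (np.float64(-0.32999999999999896), np.float32(1.1500535))
```

>>> servo_tool --pt "0 -0.351 -0.24" --pt "0 -0.351 -0.24" --pt "0 -0.351 -0.24" --pt "0 -0.351 -0.24" --pt "0 -0.351 -0.24" --pt "0 -0.351 -0.24" --pt "0 0 0" --pt "0 0 0" --spin '[0, 0, 0, 0, 0, 0, 0, 0]'

```text
time_s: 26.75
tcp_pos: [658.4, -32.7, 116.1]
tcp_rot: [-0.699, -0.104, 0.7, -0.104]
wrist_force: [-1.2, -0.2, -0.2]
width: 38.4
```

```bash
python3 - <<'E'
from h import *
s=st();plan([(658,-33.2,115),(658,-33.2,40),(658,-33.2,22)],step=25)
E
```

```text
t 26.75 tcp [658.4 -32.7 116.1] w 38.4 F [-1.2 -0.2 -0.2] M [-0.04 -0.02  0.02] q7 [-0.04  0.6   0.03  1.82 -0.02  0.72 -1.27]
[[-0.001, 0.292, -0.957], [0.0, -0.957, -0.292], [-1.0, -0.0, 0.0]]
5 [[0.014,0.004,0.006],[0.312,0.0,-0.0],[0.312,0.0,-0.0],[0.312,0.0,-0.0],[0.225,0.0,-0.0]]
```

>>> servo_tool --pt "0.31 0.004 0.006" --pt "0.31 0 0" --pt "0.31 0 0" --pt "0.1 0 0" --pt "0 0 0" --spin '[0, 0, 0, 0, 0]'

```text
time_s: 27.25
tcp_pos: [656.5, -36.2, 32.8]
tcp_rot: [-0.698, -0.102, 0.701, -0.102]
wrist_force: [-1.0, -0.4, -1.2]
width: 38.3
```

>>> servo_tool --pt "0.07 0 0" --pt "0.07 0 0" --pt "0 0 0" --spin '[0, 0, 0]'

```text
time_s: 27.55
tcp_pos: [658.0, -34.4, 22.9]
tcp_rot: [0.7, 0.103, -0.7, 0.103]
wrist_force: [-0.0, 0.4, 0.8]
width: 38.3
```

>>> servo_tool --pt "0 0 0" --pt "0 0 0" --pt "0 0 0" --pt "0 0 0" --pt "0 0 0" --pt "0 0 0" --spin '[0, 0, 0, 0, 0, 0]' --hand 0

```text
time_s: 28.15
tcp_pos: [658.0, -33.8, 24.4]
tcp_rot: [-0.699, -0.103, 0.7, -0.103]
wrist_force: [-2.8, 1.2, 8.6]
width: 8.7
```

```bash
python3 -c "
from h import *
st()"
```

```text
t 28.15 tcp [658.  -33.8  24.4] w 8.7 F [-2.8  1.2  8.6] M [-0.01  0.69 -0.08] q7 [-0.03  0.72  0.02  1.86 -0.03  0.56 -1.27]
[[-0.0, 0.288, -0.958], [0.0, -0.958, -0.288], [-1.0, -0.0, 0.0]]
```

>>> servo_tool --pt "-0.03 0 0" --pt "0 0 0" --pt "0 0 0" --pt "0 0 0" --pt "0 0 0" --pt "0 0 0" --pt "0 0 0" --pt "0 0 0" --pt "0 0 0" --pt "0 0 0" --spin '[0, -0.07, -0.07, -0.07, -0.07, -0.07, -0.07, -0.07, 0, 0]'

```text
time_s: 29.15
tcp_pos: [658.0, -34.1, 24.8]
tcp_rot: [0.61, 0.358, -0.61, 0.357]
wrist_force: [2.0, 1.4, -5.1]
width: 9.1
```

```bash
python3 -c "
from h import *
st()"
```

```text
t 29.15 tcp [658.  -34.1  24.8] w 9.1 F [ 2.   1.4 -5.1] M [ 0.15 -0.15  0.16] q7 [ 0.11  0.72 -0.18  1.86  0.22  0.58 -0.73]
[[-0.0, 0.873, -0.489], [0.0, -0.489, -0.873], [-1.0, -0.0, -0.0]]
```

>>> servo_tool --pt "0 0 0" --pt "0 0 0" --pt "0 0 0" --pt "0 0 0" --pt "0 0 0" --pt "0 0 0" --pt "0 0 0" --spin '[-0.07, -0.07, -0.07, -0.07, -0.05, 0, 0]'

```text
time_s: 29.85
tcp_pos: [658.2, -34.3, 24.8]
tcp_rot: [0.498, 0.502, -0.498, 0.502]
wrist_force: [2.7, 1.8, -7.3]
width: 9.1
```

```bash
python3 - <<'E'
from h import *
s=st();P=[robot.get_image(n) for n in("top","side")]
print([collar([p]) for p in P])
y=-25.5
# drag along +row y
d=np.array([-np.sin(F[2]),np.cos(F[2]),0])*145
plan([np.array(s["tcp_pos"])+d],step=13)
E
```

```text
t 29.85 tcp [658.2 -34.3  24.8] w 9.1 F [ 2.7  1.8 -7.3] M [ 0.11 -0.48  0.07] q7 [ 0.2   0.74 -0.32  1.85  0.38  0.61 -0.35]
[[0.0, 1.0, 0.007], [0.0, 0.007, -1.0], [-1.0, 0.0, -0.0]]
[(np.float64(-26.5), np.float32(1.8324833)), (np.float64(-45.5), np.float32(1.3654635))]
12 [[0.0,-0.012,-0.151],[0.0,-0.012,-0.151],[0.0,-0.012,-0.151],[0.0,-0.012,-0.151],[0.0,-0.012,-0.151],[0.0,-0.012,-0.151],[0.0,-0.012,-0.151],[0.0,-0.012,-0.151],[0.0,-0.012,-0.151],[0.0,-0.012,-0.151],[0.0,-0.012,-0.151],[0.0,-0.012,-0.151]]
```

>>> servo_tool --pt "0.01 -0.012 -0.1" --pt "0 -0.012 -0.151" --pt "0 -0.012 -0.151" --pt "0 -0.012 -0.151" --pt "0 -0.012 -0.151" --pt "0 -0.012 -0.151" --pt "0 0 0" --spin '[0, 0, 0, 0, 0, 0, 0]'

```text
time_s: 30.65
tcp_pos: [651.6, 40.0, 24.8]
tcp_rot: [0.498, 0.504, -0.495, 0.502]
wrist_force: [2.7, 4.2, -3.9]
width: 9.1
```

>>> servo_tool --pt "0 -0.012 -0.151" --pt "0 -0.012 -0.151" --pt "0 -0.012 -0.151" --pt "0 -0.012 -0.151" --pt "0 -0.012 -0.151" --pt "0 -0.012 -0.151" --pt "0 0 0" --pt "0 0 0" --spin '[0, 0, 0, 0, 0, 0, 0, 0]'

```text
time_s: 31.45
tcp_pos: [645.3, 109.9, 24.8]
tcp_rot: [0.498, 0.503, -0.496, 0.502]
wrist_force: [3.4, 1.8, 0.3]
width: 8.7
```

```bash
python3 - <<'E'
from h import *
s=st();P=[robot.get_image(n) for n in("top","side")]
print([collar([p]) for p in P],w2r(s["tcp_pos"]),foot([P[0]]))
E
```

```text
t 31.45 tcp [645.3 109.9  24.8] w 8.7 F [3.4 1.8 0.3] M [ 0.11 -0.53 -0.04] q7 [-0.03  0.73 -0.3   1.86  0.36  0.6  -0.55]
[[0.001, 1.0, 0.011], [0.003, 0.011, -1.0], [-1.0, 0.001, -0.003]]
[(np.float64(94.0), np.float32(2.2480476)), (np.float64(74.5), np.float32(1.519949))] [ 64.73480258 130.19284585] (np.float64(-98.25), np.float32(1.750841))
```

>>> servo_tool --pt "0 0 0" --pt "0 0 0" --pt "0 0 0" --pt "-0.4 0 0" --pt "-0.45 0 0" --pt "-0.3 0 0.3" --pt "0 0 0.5" --pt "0 0 0.5" --pt "0 0 0.5" --pt "0 0 0" --pt "0 0 0" --spin '[0, 0, 0, 0, 0, 0, 0, 0, 0, 0, 0]' --hand 0.7

```text
time_s: 32.65
tcp_pos: [645.3, -40.1, 115.8]
tcp_rot: [0.498, 0.502, -0.5, 0.501]
wrist_force: [-0.0, 0.8, -0.1]
width: 59.9
```

```bash
cat > hubs.py <<'E'
from h import *
import sys,json
P={n:robot.get_image(n) for n in("top","side")}
try: last=json.load(open("hubs.json"))
except Exception: last=[[438.9,234.3,-.596],[432.1,81,.359],[430.9,-64.1,-.292],[434.1,-239.4,-.122]]
for i in (int(a) for a in sys.argv[1:]):
    q,s=fit(list(P.values()),HUB,last[i],(6,6,.2),300)
    one=[(n,np.round(fit([P[n]],HUB,q,(4,4,.1))[0],2).tolist()) for n in P]
    if s<90:
        w=fit([P["top"]],HUB,last[i],(60,60,.8),4000);print("wide top",w)
    print(i,np.round(q,3),round(s,1),one)
s=st()
E
python3 hubs.py 0 1 2 3
python3 - <<'E'
from h import *
for y in(-74,-27,20,67): print(y,np.round(r2w(0,y),1))
plan([(434,-239.4,130)],step=45)
P={n:robot.get_image(n) for n in("top","side")}
print(collar([P["top"]]),collar([P["side"]]))
E
```

```text
0 [438.988 234.123  -0.595] 101.3 [('top', [438.93, 234.51, -0.61]), ('side', [438.19, 232.26, -0.5])]
1 [4.66301e+02 8.16380e+01 3.53000e-01] 97.8 [('top', [466.26, 81.7, 0.36]), ('side', [466.99, 81.59, 0.2])]
2 [ 4.3088e+02 -6.4132e+01 -2.9100e-01] 103.4 [('top', [430.99, -63.8, -0.29]), ('side', [430.14, -65.48, -0.36])]
wide top (array([ 4.91906428e+02, -2.99113229e+02,  7.93221003e-03]), np.float64(11.594476699829102))
3 [ 4.34584e+02 -2.41116e+02  3.10000e-02] 50.4 [('top', [437.92, -242.64, 0.22]), ('side', [434.6, -241.0, -0.03])]
t 32.75 tcp [645.9 -36.2 116.2] w 59.9 F [-0.4  0.6 -0.2] M [ 0.05  0.   -0.03] q7 [ 0.24  0.61 -0.37  1.84  0.3   0.75 -0.28]
[[-0.001, 1.0, 0.01], [0.001, 0.01, -1.0], [-1.0, -0.001, -0.001]]
-74 [598.5 -99.1]
-27 [594.4 -52.3]
20 [590.4  -5.5]
67 [586.3  41.3]
7 [[-0.025,-0.382,0.359],[-0.025,-0.382,0.359],[-0.025,-0.382,0.359],[-0.025,-0.382,0.359],[-0.025,-0.382,0.359],[-0.025,-0.382,0.359],[-0.025,-0.382,0.359]]
(np.float64(120.5), np.float32(1.738223)) (np.float64(125.5), np.float32(1.4968963))
```

>>> servo_tool --pt "0 -0.382 0.359" --pt "0 -0.382 0.359" --pt "0 -0.382 0.359" --pt "0 -0.382 0.359" --pt "0 -0.382 0.359" --pt "0 -0.382 0.359" --pt "0 -0.382 0.359" --pt "0 0 0" --pt "0 0 0" --pt "0 0 0" --pt "0 0 0" --spin '[0, 0, 0, 0, 0, 0, 0, 0, 0.083, 0, 0]'

```text
time_s: 33.95
tcp_pos: [435.5, -239.3, 116.6]
tcp_rot: [0.528, 0.47, -0.528, 0.47]
wrist_force: [0.1, 0.8, -0.4]
width: 59.7
```

```bash
python3 - <<'E'
from h import *
st();plan([(434.1,-239.4,115),(434.1,-239.4,10)],step=30)
E
```

```text
t 33.95 tcp [ 435.5 -239.3  116.6] w 59.7 F [ 0.1  0.8 -0.4] M [-0.01 -0.03 -0.02] q7 [ 0.68  0.44 -0.35  2.17  0.28  0.57  0.01]
[[0.001, 0.993, -0.116], [0.0, -0.116, -0.993], [-1.0, 0.001, -0.0]]
5 [[0.02,-0.017,0.004],[0.328,-0.0,0.0],[0.328,-0.0,0.0],[0.328,-0.0,0.0],[0.328,-0.0,0.0]]
```

>>> servo_tool --pt "0.35 -0.017 0.004" --pt "0.35 0 0" --pt "0.35 0 0" --pt "0.3 0 0" --pt "0.05 0 0" --pt "0 0 0" --spin '[0, 0, 0, 0, 0, 0]'

```text
time_s: 34.55
tcp_pos: [433.3, -239.7, 4.0]
tcp_rot: [-0.529, -0.47, 0.529, -0.469]
wrist_force: [0.2, 0.1, 0.9]
width: 59.7
```

>>> servo_tool --pt "0.07 0 0" --pt "0.06 0 0" --pt "0.06 0 0" --pt "0 0 0" --spin '[0, 0, 0, 0]'

```text
time_s: 34.95
tcp_pos: [432.9, -240.7, -10.9]
tcp_rot: [-0.529, -0.469, 0.529, -0.469]
wrist_force: [-0.2, 0.0, 0.1]
width: 59.9
```

>>> servo_tool --pt "0 0 0" --pt "0 0 0" --pt "0 0 0" --pt "0 0 0" --pt "0 0 0" --spin '[0, 0, 0, 0, 0]' --hand 0

```text
time_s: 35.45
tcp_pos: [433.3, -240.8, -10.3]
tcp_rot: [0.529, 0.469, -0.529, 0.469]
wrist_force: [-1.5, -0.0, 6.5]
width: 28.3
```

```bash
python3 - <<'E'
from h import *
st()
E
```

```text
t 35.45 tcp [ 433.3 -240.8  -10.3] w 28.3 F [-1.5 -0.   6.5] M [ 0.05  0.12 -0.02] q7 [ 0.55  0.66 -0.18  2.23  0.42  0.28 -0.12]
[[0.001, 0.993, -0.121], [-0.0, -0.121, -0.993], [-1.0, 0.001, 0.0]]
```

>>> servo_tool --pt "-0.1 0 0" --pt "-0.3 0 0" --pt "-0.4 0 0" --pt "0 0 0" --pt "0 0 0" --spin '[0, 0, 0, 0, 0]'

```text
time_s: 35.95
tcp_pos: [433.2, -241.0, 53.8]
tcp_rot: [0.53, 0.468, -0.529, 0.469]
wrist_force: [-0.6, -0.6, -2.0]
width: 28.8
```

```bash
python3 - <<'E'
from h import *
s=st();plan([(*r2w(0,-74),s["tcp_pos"][2])],step=35)
E
```

```text
t 35.95 tcp [ 433.2 -241.    53.8] w 28.8 F [-0.6 -0.6 -2. ] M [-0.01  0.03 -0.05] q7 [ 0.63  0.55 -0.28  2.21  0.36  0.43 -0.07]
[[0.001, 0.993, -0.121], [-0.001, -0.121, -0.993], [-1.0, 0.001, 0.0]]
7 [[0.0,0.262,-0.287],[0.0,0.262,-0.287],[0.0,0.262,-0.287],[0.0,0.262,-0.287],[0.0,0.262,-0.287],[0.0,0.262,-0.287],[0.0,0.262,-0.287]]
```

>>> servo_tool --pt "-0.5 0 0" --pt "0 0.262 -0.287" --pt "0 0.262 -0.287" --pt "0 0.262 -0.287" --pt "0 0.262 -0.287" --pt "0 0.262 -0.287" --pt "0 0.262 -0.287" --pt "0 0.262 -0.287" --pt "0 0 0" --pt "0 0 0" --pt "0 0 0" --pt "0 0 0" --spin '[0, 0, 0, 0, 0, 0, 0, 0, -0.066, -0.066, 0, 0]'

```text
time_s: 37.15
tcp_pos: [596.9, -99.1, 91.8]
tcp_rot: [0.478, 0.521, -0.479, 0.52]
wrist_force: [0.3, -1.2, -1.6]
width: 28.7
```

```bash
cat > pl.py <<'E'
import sys
from h import *
s=st();y=float(sys.argv[1]);z=float(sys.argv[2])
r=Ro.from_quat(s["tcp_rot"]).as_matrix();print("row",np.round(w2r(s["tcp_pos"]),1),"heading err spin",round(-(F[2]-np.arctan2(r[1,1],r[0,1]))/(np.pi/2),4))
t=r2w(0,y)
plan([(*t,s["tcp_pos"][2])],step=35);plan([(*t,z)],start=(*t,s["tcp_pos"][2]),step=28)
E
python3 pl.py -74 5
```

```text
t 37.15 tcp [596.9 -99.1  91.8] w 28.7 F [ 0.3 -1.2 -1.6] M [-0.02 -0.02  0.01] q7 [ 0.36  0.6  -0.38  1.95  0.34  0.66 -0.15]
[[-0.003, 0.997, 0.084], [0.0, 0.084, -0.997], [-1.0, -0.003, -0.001]]
row [ -1.6 -73.8] heading err spin -0.0022
1 [[-0.0,0.02,0.002]]
4 [[0.271,0.001,0.0],[0.271,0.001,0.0],[0.271,0.001,0.0],[0.271,0.001,0.0]]
```

>>> servo_tool --pt "0 0.02 0.002" --pt "0.27 0 0" --pt "0.27 0 0" --pt "0.27 0 0" --pt "0.14 0 0" --pt "0 0 0" --pt "0 0 0" --spin '[-0.002, 0, 0, 0, 0, 0, 0]'

```text
time_s: 37.85
tcp_pos: [600.2, -98.9, 17.6]
tcp_rot: [0.477, 0.522, -0.477, 0.522]
wrist_force: [0.5, 0.1, -1.3]
width: 28.5
```

```bash
python3 pl.py -74 -1.5
```

```text
t 37.85 tcp [600.2 -98.9  17.6] w 28.5 F [ 0.5  0.1 -1.3] M [0.01 0.04 0.03] q7 [ 0.31  0.7  -0.32  1.97  0.41  0.53 -0.21]
[[0.001, 0.996, 0.089], [-0.0, 0.089, -0.996], [-1.0, 0.001, 0.0]]
row [  1.6 -73.9] heading err spin 0.0012
1 [[-0.0,-0.021,0.001]]
1 [[0.239,-0.0,-0.0]]
```

>>> servo_tool --pt "0 -0.021 0" --pt "0.1 0 0" --pt "0.06 0 0" --pt "0.04 0 0" --pt "0 0 0" --spin '[0, 0, 0, 0, 0]'

```text
time_s: 38.35
tcp_pos: [597.6, -99.1, 0.6]
tcp_rot: [0.477, 0.522, -0.477, 0.522]
wrist_force: [0.2, -0.4, -1.2]
width: 29.1
```

>>> servo_tool --pt "0.025 0 0" --pt "0.02 0 0" --pt "0 0 0" --spin '[0, 0, 0]'

```text
time_s: 38.65
tcp_pos: [598.3, -99.0, -2.2]
tcp_rot: [0.477, 0.522, -0.477, 0.522]
wrist_force: [-0.7, 0.0, -0.4]
width: 28.9
```

>>> servo_tool --pt "0.012 0 0" --pt "0 0 0" --spin '[0, 0]'

```text
time_s: 38.85
tcp_pos: [598.4, -99.1, -2.2]
tcp_rot: [0.477, 0.522, -0.477, 0.522]
wrist_force: [-1.7, 0.3, 6.6]
width: 28.8
```

>>> servo_tool --pt "0 0 0" --pt "0 0 0" --pt "0 0 0" --pt "-0.15 0 0" --pt "-0.4 0 0" --pt "-0.4 0 0" --pt "-0.3 0 0" --pt "0 0 0" --spin '[0, 0, 0, 0, 0, 0, 0, 0]' --hand 0.55

```text
time_s: 39.65
tcp_pos: [601.3, -99.1, 101.0]
tcp_rot: [0.479, 0.52, -0.476, 0.524]
wrist_force: [0.2, -0.5, -1.1]
width: 46.8
```

```bash
cat > go.py <<'E'
import sys
from h import *
s=st();x,y,yaw,z=map(float,sys.argv[1:5])
r=Ro.from_quat(s["tcp_rot"]).as_matrix();c=np.arctan2(r[1,1],r[0,1])
print("spin total",round(-(yaw-c)/(np.pi/2),3))
plan([(x,y,s["tcp_pos"][2])],step=40)
E
python3 hubs.py 2; python3 go.py 430.9 -64.1 -.291 0
```

```text
2 [ 4.30876e+02 -6.41210e+01 -2.91000e-01] 102.1 [('top', [430.98, -63.79, -0.29]), ('side', [430.15, -65.43, -0.36])]
t 39.75 tcp [598.4 -99.2  97.6] w 46.7 F [-1.2 -0.  -0.1] M [0.07 0.   0.02] q7 [ 0.36  0.59 -0.39  1.94  0.34  0.67 -0.15]
[[0.001, 0.996, 0.089], [-0.0, 0.089, -0.996], [-1.0, 0.001, 0.0]]
t 39.75 tcp [598.4 -99.2  97.6] w 46.7 F [-1.2 -0.  -0.1] M [0.07 0.   0.02] q7 [ 0.36  0.59 -0.39  1.94  0.34  0.67 -0.15]
[[0.001, 0.996, 0.089], [-0.0, 0.089, -0.996], [-1.0, 0.001, 0.0]]
spin total 0.242
5 [[-0.001,-0.409,-0.125],[-0.001,-0.409,-0.125],[-0.001,-0.409,-0.125],[-0.001,-0.409,-0.125],[-0.001,-0.409,-0.125]]
```

>>> servo_tool --pt "0 -0.409 -0.125" --pt "0 -0.409 -0.125" --pt "0 -0.409 -0.125" --pt "0 -0.409 -0.125" --pt "0 -0.409 -0.125" --pt "0 0 0" --pt "0 0 0" --pt "0 0 0" --pt "0 0 0" --pt "0 0 0" --spin '[0, 0, 0, 0, 0, 0.08, 0.08, 0.082, 0, 0]' --hand 0.7

```text
time_s: 40.75
tcp_pos: [430.0, -63.8, 96.1]
tcp_rot: [-0.566, -0.423, 0.567, -0.423]
wrist_force: [-0.2, 0.2, 0.5]
width: 59.9
```

```bash
python3 go.py 431 -64.1 -.291 0
```

```text
t 40.75 tcp [430.  -63.8  96.1] w 59.9 F [-0.2  0.2  0.5] M [-0.   -0.03  0.05] q7 [ 0.26  0.41 -0.28  2.31  0.26  0.44 -0.52]
[[-0.002, 0.959, -0.284], [-0.0, -0.284, -0.959], [-1.0, -0.002, 0.001]]
spin total 0.002
1 [[-0.0,0.013,0.0]]
```

>>> servo_tool --pt "0.35 0.013 0" --pt "0.35 0 0" --pt "0.35 0 0" --pt "0.15 0 0" --pt "0.08 0 0" --pt "0.06 0 0" --pt "0 0 0" --pt "0 0 0" --spin '[0, 0, 0, 0, 0, 0, 0, 0]'

```text
time_s: 41.55
tcp_pos: [432.0, -64.2, -10.1]
tcp_rot: [0.567, 0.422, -0.567, 0.422]
wrist_force: [-0.1, 0.9, 0.4]
width: 59.8
```

>>> servo_tool --pt "0 0 0" --pt "0 0 0" --pt "0 0 0" --pt "0 0 0" --pt "0 0 0" --spin '[0, 0, 0, 0, 0]' --hand 0

```text
time_s: 42.05
tcp_pos: [431.9, -64.2, -9.7]
tcp_rot: [0.567, 0.422, -0.567, 0.423]
wrist_force: [-0.7, -0.0, 6.3]
width: 28.7
```

>>> servo_tool --pt "-0.1 0 0" --pt "-0.3 0 0" --pt "-0.4 0 0" --pt "-0.3 0 0" --pt "0 0 0" --pt "0 0 0" --spin '[0, 0, 0, 0, 0, 0]'

```text
time_s: 42.65
tcp_pos: [431.8, -64.4, 78.1]
tcp_rot: [0.568, 0.422, -0.567, 0.422]
wrist_force: [-0.1, -0.1, -1.5]
width: 28.9
```

```bash
python3 go.py $(python3 -c "
from h import *
print(*r2w(0,-27))") .087 0
```

```text
t 42.65 tcp [431.8 -64.4  78.1] w 28.9 F [-0.1 -0.1 -1.5] M [-0.04 -0.05  0.03] q7 [ 0.26  0.45 -0.27  2.32  0.31  0.4  -0.57]
[[0.001, 0.958, -0.287], [-0.0, -0.287, -0.958], [-1.0, 0.001, -0.0]]
spin total -0.241
5 [[0.001,0.381,-0.146],[0.001,0.381,-0.146],[0.001,0.381,-0.146],[0.001,0.381,-0.146],[0.001,0.381,-0.146]]
```

>>> servo_tool --pt "0 0.381 -0.146" --pt "0 0.381 -0.146" --pt "0 0.381 -0.146" --pt "0 0.381 -0.146" --pt "0 0.381 -0.146" --pt "0 0 0" --pt "0 0 0" --pt "0 0 0" --pt "0 0 0" --pt "0 0 0" --spin '[0, 0, 0, 0, 0, -0.08, -0.08, -0.081, 0, 0]'

```text
time_s: 43.65
tcp_pos: [593.3, -52.0, 76.1]
tcp_rot: [0.478, 0.522, -0.479, 0.52]
wrist_force: [-0.1, 0.3, -1.6]
width: 28.9
```

```bash
python3 pl.py -27 5
```

```text
t 43.65 tcp [593.3 -52.   76.1] w 28.9 F [-0.1  0.3 -1.6] M [ 0.02 -0.02 -0.04] q7 [ 0.29  0.61 -0.39  1.97  0.38  0.63 -0.26]
[[-0.003, 0.996, 0.085], [0.0, 0.085, -0.996], [-1.0, -0.003, -0.0]]
row [ -1.1 -26.6] heading err spin -0.0012
1 [[-0.0,0.014,0.005]]
3 [[0.296,0.001,0.0],[0.296,0.001,0.0],[0.296,0.001,0.0]]
```

>>> servo_tool --pt "0.25 0.005 0.003" --pt "0.3 0 0" --pt "0.15 0 0" --pt "0 0 0" --pt "0 0 0" --spin '[0, 0, 0, 0, 0]'

```text
time_s: 44.15
tcp_pos: [594.9, -51.9, 21.5]
tcp_rot: [0.478, 0.521, -0.478, 0.521]
wrist_force: [0.7, 0.3, -1.0]
width: 28.8
```

>>> servo_tool --pt "0.1 0 0" --pt "0.07 0 0" --pt "0.05 0 0" --pt "0 0 0" --pt "0 0 0" --spin '[0, 0, 0, 0, 0]'

```text
time_s: 44.65
tcp_pos: [594.8, -52.1, 3.9]
tcp_rot: [0.478, 0.521, -0.478, 0.521]
wrist_force: [-0.1, 0.7, -0.8]
width: 28.5
```

```bash
python3 pl.py -27 -1.5
```

```text
t 44.65 tcp [594.8 -52.1   3.9] w 28.5 F [-0.1  0.7 -0.8] M [-0.04  0.03 -0.01] q7 [ 0.23  0.72 -0.32  2.    0.45  0.49 -0.32]
[[-0.0, 0.996, 0.088], [0.0, 0.088, -0.996], [-1.0, -0.0, -0.0]]
row [  0.4 -26.9] heading err spin 0.0004
1 [[0.0,-0.005,0.002]]
1 [[0.067,0.0,0.0]]
```

>>> servo_tool --pt "0.04 -0.005 0" --pt "0.025 0 0" --pt "0.015 0 0" --pt "0 0 0" --spin '[0, 0, 0, 0]'

```text
time_s: 45.05
tcp_pos: [594.4, -52.2, -1.7]
tcp_rot: [0.477, 0.521, -0.478, 0.522]
wrist_force: [-1.7, -0.4, 6.2]
width: 28.6
```

>>> servo_tool --pt "0 0 0" --pt "0 0 0" --pt "0 0 0" --pt "-0.15 0 0" --pt "-0.4 0 0" --pt "-0.4 0 0" --pt "-0.3 0 0" --pt "0 0 0" --pt "0 0 0" --spin '[0, 0, 0, 0, 0, 0, 0, 0, 0]' --hand 0.55

```text
time_s: 45.95
tcp_pos: [594.7, -52.3, 98.4]
tcp_rot: [0.478, 0.521, -0.477, 0.522]
wrist_force: [-1.0, -0.4, 0.2]
width: 47.0
```

```bash
python3 - <<'E'
import json
json.dump([[438.9,234.3,-.596],[466.3,81.6,.353],[430.9,-64.1,-.292],[434.1,-239.4,-.122]],open("hubs.json","w"))
E
python3 hubs.py 0 1; python3 go.py 466.3 81.6 .353 0
```

```text
0 [438.966 234.103  -0.596] 100.4 [('top', [438.93, 234.5, -0.61]), ('side', [438.15, 232.34, -0.47])]
1 [4.6628e+02 8.1449e+01 3.5500e-01] 100.8 [('top', [466.19, 81.68, 0.36]), ('side', [467.05, 80.82, 0.2])]
t 46.05 tcp [593.4 -52.4  96.8] w 46.8 F [-0.7  0.2  0.3] M [-0.07 -0.02 -0.  ] q7 [ 0.3   0.58 -0.41  1.96  0.36  0.67 -0.25]
[[-0.002, 0.996, 0.087], [-0.0, 0.087, -0.996], [-1.0, -0.002, 0.0]]
t 46.05 tcp [593.4 -52.4  96.8] w 46.8 F [-0.7  0.2  0.3] M [-0.07 -0.02 -0.  ] q7 [ 0.3   0.58 -0.41  1.96  0.36  0.67 -0.25]
[[-0.002, 0.996, 0.087], [-0.0, 0.087, -0.996], [-1.0, -0.002, 0.0]]
spin total -0.169
5 [[0.001,-0.287,-0.361],[0.001,-0.287,-0.361],[0.001,-0.287,-0.361],[0.001,-0.287,-0.361],[0.001,-0.287,-0.361]]
```

>>> servo_tool --pt "0 -0.287 -0.361" --pt "0 -0.287 -0.361" --pt "0 -0.287 -0.361" --pt "0 -0.287 -0.361" --pt "0 -0.287 -0.361" --pt "0 0 0" --pt "0 0 0" --pt "0 0 0" --pt "0 0 0" --pt "0 0 0" --spin '[0, 0, 0, 0, 0, -0.085, -0.085, 0, 0, 0]' --hand 0.7

```text
time_s: 47.05
tcp_pos: [467.3, 81.3, 97.1]
tcp_rot: [0.404, 0.58, -0.405, 0.58]
wrist_force: [-0.0, -0.5, -0.0]
width: 59.6
```

```bash
python3 go.py 466.3 81.6 .355 0
```

```text
t 47.05 tcp [467.3  81.3  97.1] w 59.6 F [-0.  -0.5 -0. ] M [-0.04 -0.03  0.04] q7 [ 0.1   0.47 -0.48  2.22  0.42  0.53 -0.35]
[[-0.001, 0.939, 0.345], [-0.0, 0.345, -0.939], [-1.0, -0.001, -0.0]]
spin total -0.002
1 [[0.0,-0.01,-0.008]]
```

>>> servo_tool --pt "0.35 -0.01 -0.008" --pt "0.35 0 0" --pt "0.35 0 0" --pt "0.15 0 0" --pt "0.08 0 0" --pt "0.06 0 0" --pt "0 0 0" --pt "0 0 0" --spin '[0, 0, 0, 0, 0, 0, 0, 0]'

```text
time_s: 47.85
tcp_pos: [467.0, 82.0, -9.2]
tcp_rot: [0.404, 0.58, -0.404, 0.581]
wrist_force: [0.0, 0.8, 0.3]
width: 59.8
```

>>> servo_tool --pt "0 0 0" --pt "0 0 0" --pt "0 0 0" --pt "0 0 0" --pt "0 0 0" --spin '[0, 0, 0, 0, 0]' --hand 0

```text
time_s: 48.35
tcp_pos: [466.8, 81.9, -9.0]
tcp_rot: [0.404, 0.58, -0.404, 0.581]
wrist_force: [-0.5, -0.2, 4.7]
width: 28.3
```

>>> servo_tool --pt "-0.1 0 0" --pt "-0.3 0 0" --pt "-0.4 0 0" --pt "-0.3 0 0" --pt "0 0 0" --pt "0 0 0" --spin '[0, 0, 0, 0, 0, 0]'

```text
time_s: 48.95
tcp_pos: [466.6, 81.6, 78.7]
tcp_rot: [0.404, 0.58, -0.404, 0.581]
wrist_force: [-1.0, -0.2, -1.5]
width: 28.6
```

```bash
python3 go.py $(python3 -c "
from h import *
print(*r2w(0,20))") .087 0
```

```text
t 48.95 tcp [466.6  81.6  78.7] w 28.6 F [-1.  -0.2 -1.5] M [ 0.03  0.01 -0.  ] q7 [ 0.08  0.5  -0.46  2.24  0.47  0.49 -0.4 ]
[[0.001, 0.938, 0.347], [0.0, 0.347, -0.938], [-1.0, 0.001, 0.0]]
spin total 0.17
4 [[0.0,0.269,0.389],[0.0,0.269,0.389],[0.0,0.269,0.389],[0.0,0.269,0.389]]
```

>>> servo_tool --pt "0 0.269 0.389" --pt "0 0.269 0.389" --pt "0 0.269 0.389" --pt "0 0.269 0.389" --pt "0 0 0" --pt "0 0 0" --pt "0 0 0" --pt "0 0 0" --pt "0 0 0" --spin '[0, 0, 0, 0, 0.085, 0.085, 0, 0, 0]'

```text
time_s: 49.85
tcp_pos: [589.7, -4.6, 77.6]
tcp_rot: [0.477, 0.522, -0.477, 0.522]
wrist_force: [-0.3, 0.4, -1.3]
width: 28.7
```

```bash
python3 pl.py 20 5
```

```text
t 49.85 tcp [589.7  -4.6  77.6] w 28.7 F [-0.3  0.4 -1.3] M [-0.01  0.03  0.03] q7 [ 0.22  0.61 -0.41  1.99  0.4   0.63 -0.36]
[[-0.002, 0.996, 0.09], [-0.0, 0.09, -0.996], [-1.0, -0.002, -0.0]]
row [-0.6 21. ] heading err spin 0.0021
1 [[-0.0,0.008,0.012]]
3 [[0.302,0.0,0.0],[0.302,0.0,0.0],[0.302,0.0,0.0]]
```

>>> servo_tool --pt "0.25 0.006 0.01" --pt "0.3 0 0" --pt "0.15 0 0" --pt "0 0 0" --pt "0 0 0" --spin '[0.002, 0, 0, 0, 0]'

```text
time_s: 50.35
tcp_pos: [591.1, -5.4, 22.5]
tcp_rot: [0.478, 0.521, -0.478, 0.521]
wrist_force: [0.1, 0.3, -0.6]
width: 28.8
```

>>> servo_tool --pt "0.1 0 0" --pt "0.07 0 0" --pt "0.05 0 0" --pt "0 0 0" --pt "0 0 0" --spin '[0, 0, 0, 0, 0]'

```text
time_s: 50.85
tcp_pos: [591.0, -5.6, 4.7]
tcp_rot: [0.478, 0.521, -0.478, 0.521]
wrist_force: [0.2, 0.2, -1.1]
width: 28.5
```

```bash
python3 pl.py 20 -1
```

```text
t 50.85 tcp [591.   -5.6   4.7] w 28.5 F [ 0.2  0.2 -1.1] M [ 0.01 -0.04 -0.02] q7 [ 0.17  0.71 -0.33  2.01  0.47  0.49 -0.42]
[[-0.0, 0.996, 0.084], [-0.0, 0.084, -0.996], [-1.0, -0.0, 0.0]]
row [ 0.6 19.8] heading err spin -0.0015
1 [[0.0,-0.007,-0.002]]
1 [[0.071,0.0,-0.0]]
```

>>> servo_tool --pt "0.04 -0.007 0" --pt "0.03 0 0" --pt "0.015 0 0" --pt "0 0 0" --spin '[0, 0, 0, 0]'

```text
time_s: 51.25
tcp_pos: [590.4, -5.8, -0.9]
tcp_rot: [0.478, 0.52, -0.479, 0.521]
wrist_force: [-3.2, -0.1, 9.3]
width: 28.6
```

>>> servo_tool --pt "0 0 0" --pt "0 0 0" --pt "0 0 0" --pt "-0.15 0 0" --pt "-0.4 0 0" --pt "-0.4 0 0" --pt "-0.3 0 0" --pt "0 0 0" --pt "0 0 0" --spin '[0, 0, 0, 0, 0, 0, 0, 0, 0]' --hand 0.55

```text
time_s: 52.15
tcp_pos: [590.7, -5.8, 98.8]
tcp_rot: [0.479, 0.52, -0.478, 0.521]
wrist_force: [-0.0, -0.9, -0.0]
width: 47.0
```

```bash
python3 hubs.py 0; python3 go.py 439 234.3 -.6 0
```

```text
0 [438.999 234.108  -0.594] 100.7 [('top', [438.93, 234.5, -0.61]), ('side', [438.2, 232.36, -0.47])]
t 52.25 tcp [589.4  -6.   97.1] w 46.6 F [ 1.3  0.4 -1.2] M [-0.02 -0.   -0.05] q7 [ 0.24  0.58 -0.43  1.98  0.38  0.66 -0.34]
[[-0.002, 0.996, 0.084], [-0.0, 0.084, -0.996], [-1.0, -0.002, 0.0]]
t 52.25 tcp [589.4  -6.   97.1] w 46.6 F [ 1.3  0.4 -1.2] M [-0.02 -0.   -0.05] q7 [ 0.24  0.58 -0.43  1.98  0.38  0.66 -0.34]
[[-0.002, 0.996, 0.084], [-0.0, 0.084, -0.996], [-1.0, -0.002, 0.0]]
spin total 0.436
8 [[0.0,-0.203,-0.394],[0.0,-0.203,-0.394],[0.0,-0.203,-0.394],[0.0,-0.203,-0.394],[0.0,-0.203,-0.394],[0.0,-0.203,-0.394],[0.0,-0.203,-0.394],[0.0,-0.203,-0.394]]
```

>>> servo_tool --pt "0 -0.203 -0.394" --pt "0 -0.203 -0.394" --pt "0 -0.203 -0.394" --pt "0 -0.203 -0.394" --pt "0 -0.203 -0.394" --pt "0 -0.203 -0.394" --pt "0 -0.203 -0.394" --pt "0 -0.203 -0.394" --pt "0 0 0" --pt "0 0 0" --spin '[0, 0, 0, 0, 0, 0, 0, 0, 0, 0]' --hand 0.7

```text
time_s: 53.25
tcp_pos: [438.5, 234.9, 97.0]
tcp_rot: [0.477, 0.522, -0.479, 0.521]
wrist_force: [0.3, -0.7, 0.0]
width: 59.9
```

>>> servo_tool --pt "0 0 0" --pt "0 0 0" --pt "0 0 0" --pt "0 0 0" --pt "0 0 0" --pt "0 0 0" --pt "0 0 0" --spin '[0.087, 0.087, 0.087, 0.087, 0.087, 0, 0]'

```text
time_s: 53.95
tcp_pos: [440.0, 233.3, 97.4]
tcp_rot: [-0.625, -0.33, 0.625, -0.331]
wrist_force: [0.2, -0.5, 0.5]
width: 60.0
```

```bash
python3 go.py 439 234.3 -.6 0
```

```text
t 53.95 tcp [440.  233.3  97.4] w 60.0 F [ 0.2 -0.5  0.5] M [ 0.03  0.05 -0.04] q7 [-0.41  0.47 -0.22  2.18  0.2   0.51 -1.38]
[[-0.001, 0.826, -0.563], [-0.001, -0.563, -0.826], [-1.0, 0.0, 0.001]]
spin total 0.001
1 [[-0.0,-0.018,-0.004]]
```

>>> servo_tool --pt "0.35 -0.015 -0.004" --pt "0.35 0 0" --pt "0.35 0 0" --pt "0.15 0 0" --pt "0.08 0 0" --pt "0.06 0 0" --pt "0 0 0" --pt "0 0 0" --spin '[0, 0, 0, 0, 0, 0, 0, 0]'

```text
time_s: 54.75
tcp_pos: [439.5, 235.9, -8.6]
tcp_rot: [0.626, 0.33, -0.625, 0.33]
wrist_force: [0.4, 0.2, 0.8]
width: 60.1
```

>>> servo_tool --pt "0 0 0" --pt "0 0 0" --pt "0 0 0" --pt "0 0 0" --pt "0 0 0" --spin '[0, 0, 0, 0, 0]' --hand 0

```text
time_s: 55.25
tcp_pos: [439.3, 235.8, -8.5]
tcp_rot: [0.626, 0.33, -0.625, 0.33]
wrist_force: [-0.5, -0.3, 5.7]
width: 28.8
```

>>> servo_tool --pt "-0.1 0 0" --pt "-0.3 0 0" --pt "-0.4 0 0" --pt "-0.4 0 0" --pt "0 0 0" --pt "0 0 0" --spin '[0, 0, 0, 0, 0, 0]'

```text
time_s: 55.85
tcp_pos: [439.2, 235.5, 87.6]
tcp_rot: [0.626, 0.33, -0.625, 0.33]
wrist_force: [-0.9, 0.4, -1.3]
width: 28.2
```

```bash
python3 go.py $(python3 -c "
from h import *
print(*r2w(0,67))") .087 0
```

```text
t 55.85 tcp [439.2 235.5  87.6] w 28.2 F [-0.9  0.4 -1.3] M [-0.02  0.01  0.  ] q7 [-0.42  0.48 -0.22  2.19  0.22  0.49 -1.4 ]
[[0.002, 0.826, -0.564], [0.001, -0.564, -0.826], [-1.0, 0.001, -0.002]]
spin total -0.437
7 [[0.0,0.412,0.138],[0.0,0.412,0.138],[0.0,0.412,0.138],[0.0,0.412,0.138],[0.0,0.412,0.138],[0.0,0.412,0.138],[0.0,0.412,0.138]]
```

>>> servo_tool --pt "0 0.412 0.138" --pt "0 0.412 0.138" --pt "0 0.412 0.138" --pt "0 0.412 0.138" --pt "0 0.412 0.138" --pt "0 0.412 0.138" --pt "0 0.412 0.138" --pt "0 0 0" --pt "0 0 0" --spin '[0, 0, 0, 0, 0, 0, 0, 0, 0]'

```text
time_s: 56.75
tcp_pos: [584.8, 40.4, 85.0]
tcp_rot: [-0.624, -0.33, 0.627, -0.329]
wrist_force: [-0.4, 0.1, -1.3]
width: 28.6
```

>>> servo_tool --pt "0 0 0" --pt "0 0 0" --pt "0 0 0" --pt "0 0 0" --pt "0 0 0" --pt "0 0 0" --pt "0 0 0" --spin '[-0.087, -0.087, -0.087, -0.087, -0.087, 0, 0]'

```text
time_s: 57.45
tcp_pos: [584.6, 42.8, 86.1]
tcp_rot: [0.478, 0.521, -0.479, 0.52]
wrist_force: [-0.1, -0.0, -0.5]
width: 28.7
```

```bash
python3 pl.py 67 5
```

```text
t 57.45 tcp [584.6  42.8  86.1] w 28.7 F [-0.1 -0.  -0.5] M [ 0.01 -0.06 -0.02] q7 [ 0.16  0.6  -0.44  1.99  0.4   0.64 -0.45]
[[-0.002, 0.997, 0.083], [0.0, 0.083, -0.997], [-1.0, -0.002, -0.001]]
row [-1.6 68.6] heading err spin -0.0022
1 [[-0.0,0.019,0.02]]
3 [[0.338,0.001,0.0],[0.338,0.001,0.0],[0.338,0.001,0.0]]
```

>>> servo_tool --pt "0.3 0.012 0.016" --pt "0.35 0 0" --pt "0.17 0 0" --pt "0 0 0" --pt "0 0 0" --spin '[-0.002, 0, 0, 0, 0]'

```text
time_s: 57.95
tcp_pos: [587.1, 41.0, 21.3]
tcp_rot: [0.478, 0.521, -0.478, 0.521]
wrist_force: [-0.5, -0.6, -1.1]
width: 28.9
```

>>> servo_tool --pt "0.1 0 0" --pt "0.07 0 0" --pt "0.05 0 0" --pt "0 0 0" --pt "0 0 0" --spin '[0, 0, 0, 0, 0]'

```text
time_s: 58.45
tcp_pos: [586.9, 40.5, 3.5]
tcp_rot: [0.478, 0.521, -0.478, 0.521]
wrist_force: [0.2, 0.7, -1.2]
width: 28.7
```

```bash
python3 pl.py 67 -0.5
```

```text
t 58.45 tcp [586.9  40.5   3.5] w 28.7 F [ 0.2  0.7 -1.2] M [-0.06 -0.03  0.  ] q7 [ 0.1   0.71 -0.35  2.02  0.5   0.49 -0.52]
[[-0.0, 0.996, 0.087], [0.0, 0.087, -0.996], [-1.0, -0.0, -0.0]]
row [ 0.6 66.1] heading err spin 0.0003
1 [[0.0,-0.007,-0.012]]
1 [[0.05,0.0,0.0]]
```

>>> servo_tool --pt "0.035 -0.007 0" --pt "0.02 0 0" --pt "0 0 0" --spin '[0, 0, 0]'

```text
time_s: 58.75
tcp_pos: [586.5, 40.4, -0.4]
tcp_rot: [0.478, 0.521, -0.478, 0.522]
wrist_force: [-2.2, -0.1, 3.6]
width: 28.4
```

>>> servo_tool --pt "0 0 0" --pt "0 0 0" --pt "0 0 0" --pt "-0.15 0 0" --pt "-0.4 0 0" --pt "-0.4 0 0" --pt "-0.3 0 0" --pt "0 -0.5 0" --pt "0 -0.5 0" --pt "0 -0.5 0.3" --pt "0 0 0" --pt "0 0 0" --spin '[0, 0, 0, 0, 0, 0, 0, 0, 0, 0, 0, 0]' --hand 0.55

```text
time_s: 59.95
tcp_pos: [468.3, 5.2, 99.8]
tcp_rot: [0.478, 0.521, -0.478, 0.521]
wrist_force: [0.1, 0.5, -0.1]
width: 47.0
```

```bash
python3 - <<'E'
from h import *
st()
P={n:robot.get_image(n) for n in("top","side")}
for y in(-74,-27,20,67):
    w=r2w(0,y);q,s=fit(list(P.values()),HUB,(*w,F[2]),(5,5,.1),300,bz=8);print(y,np.round(w2r(q),1),round(q[2]-F[2],3),round(s,1))
print(foot([P["top"]]),collar([P["top"]]),screwyaw([P["top"]],118),screwyaw([P["side"]],118))
o=[]
p=P["top"];x,y,w,h=255,130,175,85
cv2.imwrite("pics/z10.png",cv2.resize(p["img"][y:y+h,x:x+w],None,fx=4.5,fy=4.5,interpolation=cv2.INTER_CUBIC))
E
```

```text
t 59.95 tcp [468.3   5.2  99.8] w 47.0 F [ 0.1  0.5 -0.1] M [ 0.05 -0.03  0.02] q7 [ 0.25  0.46 -0.46  2.24  0.4   0.52 -0.44]
[[0.001, 0.996, 0.086], [-0.001, 0.086, -0.996], [-1.0, 0.0, 0.001]]
-74 [ 11.3 -74.5] 0.707 46.8
-27 [-25.  -31.9] 0.578 37.2
20 [10.7 18.4] 0.075 33.4
67 [11.5 77.7] -0.114 42.7
(np.float64(-93.0), np.float32(1.1537176)) (np.float64(118.0), np.float32(2.4224727)) (np.float64(-1.39), np.float32(1.3674415)) (np.float64(-1.53), np.float32(1.2341163))
```

View pics/z10.png

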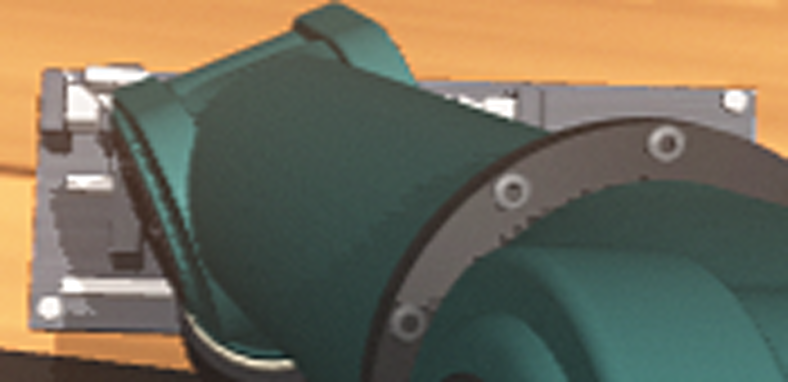

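```bash
python3 go.py 645.3 109.9 .011 0; python3 - <<'E'
from h import *
P={n:robot.get_image(n) for n in("side",)}
for y in(-74,-27,20,67):
    w=r2w(0,y);q,s=fit(list(P.values()),HUB,(*w,F[2]),(5,5,.1),300,bz=8);print(y,np.round(w2r(q),1),round(q[2]-F[2],3),round(s,1))
E
```

```text
t 60.05 tcp [470.9   6.6  99.9] w 46.8 F [ 0.2 -0.2  0.3] M [ 0.1  -0.04 -0.  ] q7 [ 0.24  0.46 -0.46  2.23  0.4   0.52 -0.44]
[[0.003, 0.996, 0.087], [0.001, 0.087, -0.996], [-1.0, 0.003, -0.001]]
spin total 0.049
6 [[0.001,0.381,-0.183],[0.001,0.381,-0.183],[0.001,0.381,-0.183],[0.001,0.381,-0.183],[0.001,0.381,-0.183],[0.001,0.381,-0.183]]
-74 [ 10.3 -72.2] 0.12 28.9
-27 [ 10.6 -28.1] 0.081 30.3
20 [10.7 18.3] 0.074 30.3
67 [11.2 75.2] -0.05 30.4
```

>>> servo_tool --pt "0 0.381 -0.183" --pt "0 0.381 -0.183" --pt "0 0.381 -0.183" --pt "0 0.381 -0.183" --pt "0 0.381 -0.183" --pt "0 0.381 -0.183" --pt "0 0 0" --pt "0 0 0" --pt "0 0 0" --spin '[0, 0, 0, 0, 0, 0, 0.049, 0, 0]' --hand 0.45

```text
time_s: 61.0
tcp_pos: [643.4, 109.8, 98.7]
tcp_rot: [0.497, 0.503, -0.497, 0.503]
wrist_force: [0.3, 0.6, -0.0]
width: 38.4
```

```bash
python3 go.py 645.3 109.9 .011 0; python3 - <<'E'
from h import *
P={n:robot.get_image(n) for n in("top","side")}
for n in P:
  for y in(-74,-27,20,67):
    w=r2w(0,y);q,s=fit([P[n]],HUB,(*w,F[2]),(5,5,.1),300,bz=8);print(n,y,np.round(w2r(q),1),round(q[2]-F[2],3),round(s,1))
print(foot([P["top"]]))
E
```

```text
t 61.0 tcp [643.4 109.8  98.7] w 38.4 F [ 0.3  0.6 -0. ] M [-0.01  0.01  0.05] q7 [ 0.05  0.64 -0.43  1.83  0.37  0.75 -0.57]
[[-0.001, 1.0, 0.013], [-0.0, 0.013, -1.0], [-1.0, -0.001, 0.0]]
spin total 0.001
1 [[-0.0,0.024,-0.001]]
top -74 [ -2.8 -69.7] 0.14 10.6
top -27 [ -7.4 -36.7] 0.074 11.5
top 20 [169.9  57.4] -0.37 21.1
top 67 [193.5  59.2] -4.645 20.4
side -74 [ 10.3 -72.2] 0.12 28.8
side -27 [ 10.6 -28.1] 0.081 30.2
side 20 [10.7 18.2] 0.059 30.2
side 67 [10.6 75.8] -0.033 33.6
(np.float64(-58.25), np.float32(1.1248571))
```

>>> servo_tool --pt "0.3 0.02 0" --pt "0.3 0 0" --pt "0.2 0 0" --pt "0.06 0 0" --pt "0 0 0" --pt "0 0 0" --spin '[0, 0, 0, 0, 0, 0]'

```text
time_s: 61.7
tcp_pos: [645.7, 109.8, 31.1]
tcp_rot: [0.498, 0.502, -0.497, 0.503]
wrist_force: [0.3, -1.2, 1.1]
width: 38.5
```

```bash
python3 go.py 645.3 109.9 .011 0
```

```text
t 61.7 tcp [645.7 109.8  31.1] w 38.5 F [ 0.3 -1.2  1.1] M [-0.02  0.03  0.08] q7 [ 0.02  0.73 -0.38  1.86  0.43  0.63 -0.61]
[[0.001, 1.0, 0.011], [0.0, 0.011, -1.0], [-1.0, 0.001, -0.0]]
spin total -0.0
1 [[-0.0,-0.005,-0.001]]
```

>>> servo_tool --pt "0.06 0 0" --pt "0 0 0" --pt "0 0 0" --spin '[0, 0, 0]'

```text
time_s: 62.0
tcp_pos: [645.2, 109.5, 25.8]
tcp_rot: [0.497, 0.503, -0.497, 0.503]
wrist_force: [-0.8, -0.2, 0.4]
width: 38.1
```

>>> servo_tool --pt "0 0 0" --pt "0 0 0" --pt "0 0 0" --pt "0 0 0" --pt "0 0 0" --spin '[0, 0, 0, 0, 0]' --hand 0

```text
time_s: 62.5
tcp_pos: [645.6, 109.6, 25.8]
tcp_rot: [0.498, 0.502, -0.497, 0.503]
wrist_force: [0.9, -0.8, 1.8]
width: 8.6
```

```bash
python3 - <<'E'
from h import *
s=st();print(w2r(s["tcp_pos"]));plan([(*r2w(65,98),s["tcp_pos"][2])],step=6)
E
```

```text
t 62.5 tcp [645.6 109.6  25.8] w 8.6 F [ 0.9 -0.8  1.8] M [-0.03 -0.03  0.06] q7 [ 0.01  0.74 -0.37  1.86  0.43  0.62 -0.62]
[[0.001, 1.0, 0.011], [0.0, 0.011, -1.0], [-1.0, 0.001, -0.0]]
[ 64.97617499 129.81447898]
6 [[-0.0,0.005,0.066],[-0.0,0.005,0.066],[-0.0,0.005,0.066],[-0.0,0.005,0.066],[-0.0,0.005,0.066],[-0.0,0.005,0.066]]
```

>>> servo_tool --pt "0 0.005 0.066" --pt "0 0.005 0.066" --pt "0 0.005 0.066" --pt "0 0.005 0.066" --pt "0 0.005 0.066" --pt "0 0 0" --pt "0 0 0" --spin '[0, 0, 0, 0, 0, 0, 0]'

```text
time_s: 63.2
tcp_pos: [648.1, 80.6, 25.8]
tcp_rot: [0.497, 0.501, -0.498, 0.503]
wrist_force: [1.0, -2.0, 4.8]
width: 8.9
```

>>> servo_tool --pt "0 0 0.03" --pt "0 0 0.03" --pt "0 0 0" --spin '[0, 0, 0]'

```text
time_s: 63.5
tcp_pos: [648.3, 79.1, 25.8]
tcp_rot: [0.498, 0.503, -0.496, 0.503]
wrist_force: [2.8, 1.2, 3.2]
width: 9.1
```

>>> servo_tool --pt "0 0 0.02" --pt "0 0 0.02" --pt "0 0 0" --spin '[0, 0, 0]'

```text
time_s: 63.8
tcp_pos: [648.5, 76.6, 25.8]
tcp_rot: [0.498, 0.503, -0.496, 0.503]
wrist_force: [4.2, 3.6, 2.5]
width: 8.8
```

```bash
python3 - <<'E'
from h import *
s=st();print(w2r(s["tcp_pos"]))
P={n:robot.get_image(n) for n in("top","side")}
p=P["side"];x,y,w,h=335,205,80,100
cv2.imwrite("pics/z11.png",cv2.convertScaleAbs(cv2.resize(p["img"][y:y+h,x:x+w],None,fx=6,fy=6,interpolation=cv2.INTER_CUBIC),alpha=1.5))
for n in P: print(collar([P[n]]))
E
```

```text
t 63.8 tcp [648.5  76.6  25.8] w 8.8 F [4.2 3.6 2.5] M [ 0.74 -0.66 -0.02] q7 [ 0.07  0.74 -0.38  1.87  0.44  0.62 -0.57]
[[0.002, 1.0, 0.011], [0.002, 0.011, -1.0], [-1.0, 0.002, -0.002]]
[65.05432498 96.7309374 ]
(np.float64(82.0), np.float32(2.8112466))
(np.float64(62.5), np.float32(1.4169855))
```

View pics/z11.png

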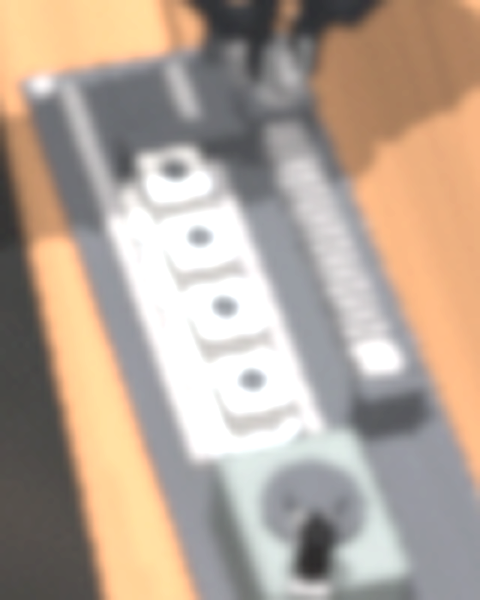

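>>> servo_tool --pt "0 0 0" --pt "0 0 0" --pt "0 0 0" --pt "0 0 0" --pt "0 0 0" --pt "0 0 0" --pt "0 0 0" --pt "0 0 0" --pt "0 0 0" --pt "0 0 0" --pt "0 0 0" --pt "0 0 0" --spin '[0.07, 0.07, 0.07, 0.07, 0.07, 0.07, 0.07, 0.07, 0.07, 0.07, 0.07, 0]'

```text
time_s: 65.1
tcp_pos: [650.3, 75.2, 25.9]
tcp_rot: [0.697, 0.13, -0.693, 0.13]
wrist_force: [6.2, 2.2, 0.6]
width: 8.9
```

```bash
python3 - <<'E'
from h import *
s=st();print(w2r(s["tcp_pos"]))
E
```

```text
t 65.1 tcp [650.3  75.2  25.9] w 8.9 F [6.2 2.2 0.6] M [ 0.51 -1.2  -0.19] q7 [-0.15  0.71 -0.06  1.87  0.07  0.55 -1.45]
[[0.005, 0.361, -0.933], [0.0, -0.933, -0.361], [-1.0, 0.002, -0.005]]
[66.72674517 95.2070041 ]
```

>>> servo_tool --pt "0 -0.01 0" --pt "0 -0.01 0" --pt "0 0 0" --pt "0 0 0" --spin '[0.07, 0.07, 0.03, 0]'

```text
time_s: 65.5
tcp_pos: [650.5, 74.8, 25.9]
tcp_rot: [0.708, 0.036, -0.704, 0.037]
wrist_force: [7.9, -0.6, 0.7]
width: 9.1
```

```bash
python3 - <<'E'
from h import *
s=st();print(w2r(s["tcp_pos"]))
E
```

```text
t 65.5 tcp [650.5  74.8  25.9] w 9.1 F [ 7.9 -0.6  0.7] M [ 0.04 -1.41 -0.06] q7 [-0.2   0.71  0.02  1.88 -0.02  0.55 -1.64]
[[0.006, 0.102, -0.995], [-0.002, -0.995, -0.102], [-1.0, 0.002, -0.006]]
[66.84681134 94.77928973]
```

>>> servo_tool --pt "0 0 0.015" --pt "0 0 0" --pt "0 0 0" --spin '[0.03, 0.03, 0]'

```text
time_s: 65.8
tcp_pos: [650.6, 74.8, 26.0]
tcp_rot: [0.71, 0.005, -0.704, 0.007]
wrist_force: [8.4, -1.2, -1.2]
width: 8.8
```

```bash
python3 - <<'E'
from h import *
s=st();print(w2r(s["tcp_pos"]))
E
```

```text
t 65.8 tcp [650.6  74.8  26. ] w 8.8 F [ 8.4 -1.2 -1.2] M [-0.17 -1.81  1.48] q7 [-0.21  0.71  0.04  1.88 -0.04  0.54 -1.7 ]
[[0.009, 0.018, -1.0], [-0.003, -1.0, -0.018], [-1.0, 0.003, -0.009]]
[66.94956459 94.74145018]
```

>>> servo_tool --pt "0 0 0" --pt "0 0 0" --pt "0 0 0" --pt "0 0 0" --pt "-0.3 0 0" --pt "-0.4 0 0" --pt "-0.4 0 0" --pt "0 0 0" --pt "0 0 0" --spin '[-0.03, 0, 0, 0, 0, 0, 0, 0, 0]' --hand 0.45

```text
time_s: 66.7
tcp_pos: [645.6, 76.5, 114.1]
tcp_rot: [0.707, 0.02, -0.707, 0.02]
wrist_force: [-0.9, 0.5, 0.1]
width: 38.5
```

```bash
python3 - <<'E'
from h import *
s=st()
P={n:robot.get_image(n) for n in("top","side")}
print([collar([P[n]]) for n in P],[screwyaw([P[n]],82.7) for n in P], [knob([P[n]]) for n in P])
for n in P: print([(np.round(px2w(P[n],d["position"],99),1),round(d["conf"],2)) for d in robot.pinpoint(P[n],"crank_knob")[:2]])
plan([(595.3,-228.6,110)],step=40)
E
```

```text
t 66.7 tcp [645.6  76.5 114.1] w 38.5 F [-0.9  0.5  0.1] M [ 0.03  0.06 -0.02] q7 [-0.21  0.59  0.03  1.85 -0.03  0.71 -1.67]
[[0.001, 0.057, -0.998], [0.0, -0.998, -0.057], [-1.0, -0.0, -0.001]]
[(np.float64(66.5), np.float32(1.6937379)), (np.float64(62.5), np.float32(1.5434997))] [(np.float64(0.9100000000000021), np.float32(1.173177)), (np.float64(0.3100000000000016), np.float32(1.1927512))] [(np.float64(-1.959999999999999), np.float32(2.0795982)), (np.float64(2.0200000000000045), np.float32(1.6247243))]
[(array([ 601.9, -226.5,   99. ]), 0.68)]
[(array([ 594. , -230.7,   99. ]), 0.74)]
8 [[0.003,0.471,0.104],[0.003,0.471,0.104],[0.003,0.471,0.104],[0.003,0.471,0.104],[0.003,0.471,0.104],[0.003,0.471,0.104],[0.003,0.471,0.104],[0.003,0.471,0.104]]
```

>>> servo_tool --pt "0 0.471 0.104" --pt "0 0.471 0.104" --pt "0 0.471 0.104" --pt "0 0.471 0.104" --pt "0 0.471 0.104" --pt "0 0.471 0.104" --pt "0 0.471 0.104" --pt "0 0.471 0.104" --pt "0 0 0" --spin '[0, 0, 0, 0, 0, 0, 0, 0, 0]'

```text
time_s: 67.8
tcp_pos: [593.3, -237.2, 112.4]
tcp_rot: [-0.706, -0.015, 0.708, -0.018]
wrist_force: [-0.5, 0.2, -0.5]
width: 38.2
```

>>> servo_tool --pt "0 0 0" --pt "0 0 0" --pt "0 0 0" --pt "0 0 0" --pt "0 0 0" --pt "0 0 0" --pt "0 0 0" --pt "0 0 0" --pt "0 0 0" --pt "0 0 0" --pt "0 0 0" --pt "0 0 0" --spin '[-0.092, -0.092, -0.092, -0.092, -0.092, -0.092, -0.092, -0.092, -0.092, -0.092, -0.092, 0]'

```text
time_s: 69.0
tcp_pos: [595.9, -227.8, 112.3]
tcp_rot: [0.48, 0.52, -0.481, 0.518]
wrist_force: [1.6, 0.0, -0.5]
width: 38.8
```

```bash
python3 go.py 594.5 -228.5 .087 0
```

```text
t 69.0 tcp [ 595.9 -227.8  112.3] w 38.8 F [ 1.6  0.  -0.5] M [0.04 0.02 0.02] q7 [ 0.59  0.61 -0.42  1.86  0.35  0.75  0.05]
[[-0.002, 0.997, 0.076], [0.002, 0.076, -0.997], [-1.0, -0.002, -0.002]]
spin total -0.007
1 [[0.0,-0.018,0.008]]
```

Descend to T z = 52 and grip.

>>> servo_tool --pt "0.25 -0.018 0.008" --pt "0.25 0 0" --pt "0.17 0 0" --pt "0.08 0 0" --pt "0 0 0" --pt "0 0 0" --spin '[0, 0, 0, 0, 0, 0]'

```text
time_s: 69.6
tcp_pos: [595.8, -228.8, 53.8]
tcp_rot: [0.481, 0.519, -0.48, 0.519]
wrist_force: [0.3, 0.2, 0.7]
width: 38.1
```

>>> servo_tool --pt "0 0 0" --pt "0 0 0" --pt "0 0 0" --pt "0 0 0" --pt "0 0 0" --pt "0 0 0" --spin '[0, 0, 0, 0, 0, 0]' --hand 0

```text
time_s: 70.2
tcp_pos: [595.2, -229.3, 54.6]
tcp_rot: [0.48, 0.518, -0.481, 0.519]
wrist_force: [-1.8, -1.2, 6.7]
width: 16.2
```

```bash
python3 - <<'E'
from h import *
s=st();d=np.array(s["tcp_pos"][:2])-[606,-184.8];a=np.arctan2(d[1],d[0]);print(a,np.hypot(*d))
circ_rows(a,a-2.0,10,s["tcp_pos"][:2])
p=robot.get_image("top");print(foot([p]),collar([p]))
E
```

```text
t 70.2 tcp [ 595.2 -229.3   54.6] w 16.2 F [-1.8 -1.2  6.7] M [ 0.    0.6  -0.04] q7 [ 0.56  0.68 -0.38  1.89  0.4   0.64  0.  ]
[[0.0, 0.997, 0.076], [-0.001, 0.076, -0.997], [-1.0, -0.0, 0.001]]
-1.8080242907860997 45.793580515612284
[[-0.0,-0.1,-0.055],[-0.0,-0.092,-0.065],[-0.0,-0.077,-0.082],[-0.0,-0.059,-0.095],[-0.0,-0.039,-0.105],[-0.0,-0.018,-0.111],[-0.0,0.005,-0.112],[-0.0,0.027,-0.109],[-0.0,0.048,-0.101],[-0.0,0.067,-0.09]]
(np.float64(-69.25), np.float32(1.1866978)) (np.float64(82.0), np.float32(1.533503))
```

>>> servo_tool --pt "0 -0.1 -0.055" --pt "0 -0.092 -0.065" --pt "0 0 0" --spin '[0, 0, 0]'

```text
time_s: 70.55
tcp_pos: [580.8, -222.4, 54.6]
tcp_rot: [0.481, 0.517, -0.48, 0.52]
wrist_force: [0.9, -2.5, 3.5]
width: 16.3
```

>>> servo_tool --pt "0 -0.077 -0.082" --pt "0 -0.059 -0.095" --pt "0 0 0" --spin '[0, 0, 0]'

```text
time_s: 70.85
tcp_pos: [568.0, -208.7, 54.5]
tcp_rot: [0.48, 0.518, -0.481, 0.52]
wrist_force: [-0.0, -3.7, 5.9]
width: 16.0
```

```bash
cat > tan.py <<'E'
from h import *
f=[];
for i in range(4):
    s=robot.read_state();f.append(s["wrist_force"]);p=robot.get_image("top")
d=np.array(s["tcp_pos"][:2])-[606,-184.8];a=np.arctan2(d[1],d[0]);F_=np.mean(f,0)
print("a",round(a,3),"r",round(np.hypot(*d),1),"F",np.round(F_,2),"resist ccw",round(-np.sin(a)*F_[0]+np.cos(a)*F_[1],2),"radial",round(np.cos(a)*F_[0]+np.sin(a)*F_[1],2),"t",s["time_s"],"w",round(s["width"],1),foot([p]))
E
python3 tan.py
```

```text
a -2.58 r 44.9 F [-0.12 -2.9   6.09] resist ccw 2.39 radial 1.64 t 71.0 w 16.1 (np.float64(-68.0), np.float32(1.2393652))
```

>>> servo_tool --pt "0 -0.039 -0.105" --spin '[0]'

```text
time_s: 71.15
tcp_pos: [565.5, -203.6, 54.6]
tcp_rot: [0.481, 0.516, -0.482, 0.52]
wrist_force: [1.1, -6.7, 5.2]
width: 16.3
```

>>> servo_tool --pt "0 -0.018 -0.111" --spin '[0]'

```text
time_s: 71.25
tcp_pos: [562.6, -194.5, 54.6]
tcp_rot: [0.481, 0.516, -0.482, 0.52]
wrist_force: [1.0, -7.4, 4.9]
width: 16.2
```

>>> servo_tool --pt "0 0.005 -0.112" --spin '[0]'

```text
time_s: 71.35
tcp_pos: [561.7, -185.3, 54.6]
tcp_rot: [0.48, 0.517, -0.482, 0.52]
wrist_force: [0.4, -6.2, 6.2]
width: 16.0
```

```bash
python3 tan.py; python3 - <<'E'
from h import *
circ_rows(-3.208,-3.208-3.0,15,(606+45*np.cos(-3.208),-184.8+45*np.sin(-3.208)))
E
```

```text
a 3.089 r 44.2 F [-0.61 -4.15  6.99] resist ccw 4.17 radial 0.39 t 71.5 w 16.2 (np.float64(-65.25), np.float32(1.2769073))
[[-0.0,0.027,-0.109],[-0.0,0.048,-0.101],[-0.0,0.067,-0.09],[-0.0,0.084,-0.075],[-0.0,0.097,-0.057],[0.0,0.106,-0.036],[0.0,0.111,-0.014],[0.0,0.112,0.008],[0.0,0.108,0.03],[0.0,0.1,0.051],[0.0,0.088,0.07],[0.0,0.072,0.086]]
[[0.0,0.054,0.099],[0.0,0.033,0.107],[0.0,0.011,0.112]]
```

>>> servo_tool --pt "0 0.027 -0.109" --spin '[0]'

```text
time_s: 71.65
tcp_pos: [562.5, -177.3, 54.5]
tcp_rot: [0.48, 0.517, -0.483, 0.519]
wrist_force: [-0.8, -8.8, 7.5]
width: 16.2
```

>>> servo_tool --pt "0 0.048 -0.101" --spin '[0]'

```text
time_s: 71.75
tcp_pos: [565.1, -168.4, 54.5]
tcp_rot: [0.48, 0.517, -0.483, 0.519]
wrist_force: [-2.2, -7.5, 8.1]
width: 16.3
```

>>> servo_tool --pt "0 0.067 -0.09" --spin '[0]'

```text
time_s: 71.85
tcp_pos: [569.4, -160.5, 54.5]
tcp_rot: [0.479, 0.518, -0.483, 0.519]
wrist_force: [-3.0, -7.0, 9.4]
width: 16.5
```

```bash
python3 tan.py; python3 - <<'E'
from h import *
p=robot.get_image("top");q=robot.get_image("side")
print(collar([p]))
o=[]
x,y,w,h=262,140,160,70
a=cv2.resize(p["img"][y:y+h,x:x+w],None,fx=5,fy=5,interpolation=cv2.INTER_CUBIC)
cv2.imwrite("pics/z12.png",a)
cv2.imwrite("pics/z12s.png",q["img"][200:310,330:420])
E
```

```text
a 2.49 r 43.9 F [-1.27 -5.18  7.16] resist ccw 4.88 radial -2.13 t 72.0 w 16.2 (np.float64(-65.25), np.float32(1.2712914))
(np.float64(83.0), np.float32(1.5362561))
```

View pics/z12.png

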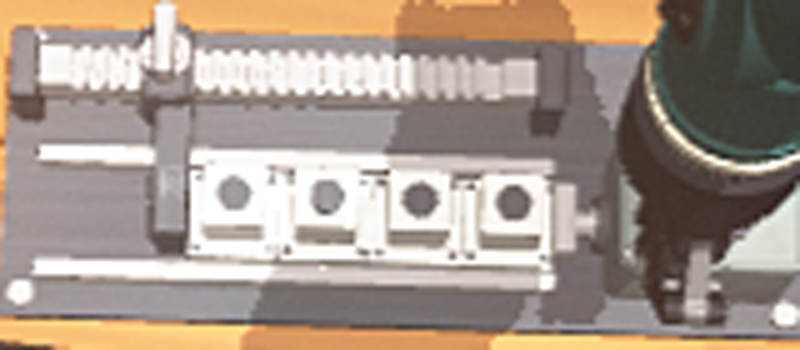

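```bash
cat > ff.py <<'E'
from h import *
p=robot.get_image("top")
S=[((-18,0,32),(18,0,32)),((-18,-10,32),(18,-10,32)),((-18,0,32),(-18,-10,32)),((18,0,32),(18,-10,32))]
print("foot",fit1([p],S,lambda v:(*r2w(0,v),F[2]),np.arange(-99,-80,.25)),"collar",collar([p]))
E
python3 ff.py; python3 - <<'E'
from h import *
circ_rows(-3.808,-3.808-1.2,6,(606+45*np.cos(-3.808),-184.8+45*np.sin(-3.808)))
E
```

```text
foot (np.float64(-88.5), np.float32(1.1948537)) collar (np.float64(83.0), np.float32(1.53728))
[[-0.0,0.084,-0.075],[-0.0,0.097,-0.057],[-0.0,0.106,-0.036],[0.0,0.111,-0.014],[0.0,0.112,0.008],[0.0,0.108,0.03]]
```

>>> servo_tool --pt "0 0.084 -0.075" --spin '[0]'

```text
time_s: 72.3
tcp_pos: [574.3, -154.4, 54.4]
tcp_rot: [0.479, 0.518, -0.484, 0.518]
wrist_force: [-5.5, -7.5, 12.1]
width: 16.5
```

>>> servo_tool --pt "0 0.097 -0.057" --spin '[0]'

```text
time_s: 72.4
tcp_pos: [581.4, -148.4, 54.5]
tcp_rot: [0.479, 0.519, -0.484, 0.518]
wrist_force: [-6.0, -5.7, 13.1]
width: 16.3
```

```bash
python3 tan.py;python3 ff.py
```

```text
a 2.099 r 43.9 F [-2.82 -4.35  9.42] resist ccw 4.63 radial -2.34 t 72.55 w 16.0 (np.float64(-65.25), np.float32(1.2703934))
foot (np.float64(-89.0), np.float32(1.1803586)) collar (np.float64(83.0), np.float32(1.5318586))
```

>>> servo_tool --pt "0 0 0" --pt "0 0 0" --pt "0 0 0" --pt "0 0 0" --pt "-0.3 0 0" --pt "-0.4 0 0" --pt "-0.4 0 0" --pt "0 0 0.4" --pt "0 0 0.5" --pt "0 0 0.5" --pt "0 0 0" --pt "0 0 0" --spin '[0, 0, 0, 0, 0, 0, 0, 0, 0, 0, 0, 0]' --hand 0.45

```text
time_s: 73.85
tcp_pos: [592.3, -257.9, 140.9]
tcp_rot: [0.481, 0.518, -0.481, 0.518]
wrist_force: [-0.5, 0.8, -0.4]
width: 38.4
```

```bash
python3 - <<'E'
from h import *
st();P={n:robot.get_image(n) for n in("top","side")}
print([collar([P[n]]) for n in P],screwyaw([P["top"]],83),knob([P["top"]]),knob([P["side"]]))
for y in(-71,-27,17,61):
    w=r2w(0,y);q,s=fit([P["top"]],HUB,(*w,F[2]),(4,4,.05),300,bz=8);print(np.round(w2r(q),1),round(q[2]-F[2],3),round(s,1))
cv2.imwrite("pics/z13.png",cv2.resize(P["top"]["img"][130:220,255:445],None,fx=4.2,fy=4.2,interpolation=cv2.INTER_CUBIC))
E
```

```text
t 73.85 tcp [ 592.3 -257.9  140.9] w 38.4 F [-0.5  0.8 -0.4] M [0.04 0.05 0.04] q7 [ 0.64  0.58 -0.43  1.82  0.32  0.81  0.12]
[[-0.001, 0.997, 0.074], [0.0, 0.074, -0.997], [-1.0, -0.001, -0.0]]
[(np.float64(83.0), np.float32(1.4999942)), (np.float64(64.5), np.float32(1.3984103))] (np.float64(0.17000000000000148), np.float32(1.1842141)) (np.float64(2.0200000000000045), np.float32(2.0778532)) (np.float64(1.8400000000000039), np.float32(1.813152))
[ -0.3 -68.8] 0.087 36.1
[-10.4 -46.6] 0.07 38.7
[ 8.9 -2.8] 0.03 38.0
[ 8.5 69.4] 0.011 39.9
```

View pics/z13.png

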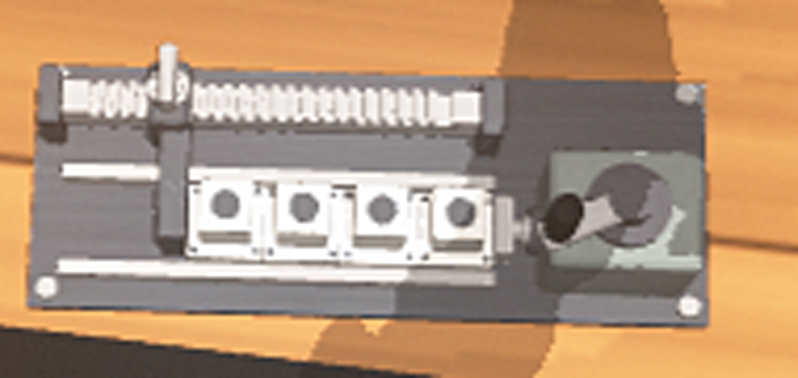

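```bash
python3 -c "
from h import *
print(robot.finish_job())"
```

```text
the job is handed in; nothing more can be done
None
```

I clamped all four aluminium blanks and handed the job in at about 74 s on the robot's clock. The interface gave no verdict.

**What I did:**
- I wound the crank back to about 0.4 rad and loosened the thumb screw by about 1.3 rad. I then dragged the collar out to face +118 mm.
- I set the four blanks flange down in the channel. One had been knocked about 34 mm aside, so I measured it again first.
- I slid the collar up to the row, with its face at about +83 mm, and tightened the screw until it hit its stop (moment 1.5 N m).
- I cranked clockwise to about 2.7 rad, then backed the arm away. It touches nothing.

**What the last checks showed:**
- The final picture shows the four blanks in line between the foot and the collar, with no visible gaps. The screw head is along its tight direction, and the collar did not move as the foot pressed.
- I estimate the foot force at 20 N from the geometry. The crank load, about 8.3 N against the 5 N given for free cranking, suggests about 30 N. The two disagree, but both are inside the 8 to 46 N band. I never measured free cranking myself.

**What failed or disagreed:**
- The real fingertips sat about 38 mm above the reported tool position. I found this from missed grips on the knob and a touch on the bench, and corrected for it by hand.
- The automatic fits of the blanks and foot in the crowded channel were unreliable. The final row check therefore rests on the picture and the positions where I placed the blanks.
- The side-view fit of the collar disagreed by about 20 mm (64.5 against 83). I trusted the top view, which matched the arm's position when it held the screw.

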